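# Load the cell charger, shut its cover and switch it to charge

## Task

Take the charged green cells out of the charger and lay them in the steel tray, and load every flat blue cell lying on the tool chest into the charger, one to a bay, its flat end against the sprung plate and its button end down on the fixed contact. Then swing the clear cover shut until its catch clicks, and after that turn the rotary switch clockwise past its click to the green charge mark. Leave the torch and the spark plug where they lie.

Things in the scene. Friction and masses are not known exactly. Their poses are not given: they have to be found in the camera images.
- charger: Black three-bay cell charger, grey panel, fixed on the chest. x (to the robot's right): from cover hinge and springs over the bays to the switch; y across the bays; origin under the bays at the chest top. Outline x -60..106, y -84..84 mm. Heights over the chest: base 10, spring housing (x -60..-44) 50, contact wall (x 28..33) 31, panel (x 40..106) 28, catch post (x 41..54, y -35..-15) 51.
- tool_chest: Red tool chest, 210 x 570 x 275 mm, fixed; origin at the centre of its underside (z = 0), x away from the robot, y left along its length. Everything stands on its black rubber top at z = 0.275, which has a rim 8 mm high. The flat cells lie on its right part, between spark plug and torch; open there x -70..45, y -80..-260 mm.
- cover (a joint): Clear cover, orange frame, hinged at the spring side. 0 = shut, grows opening to 2.1; starts 1.75 to 2.05, leaning back. 98 mm from hinge to free edge, 162 mm wide, upper face 5 mm above the hinge line; a tab juts 9 mm beyond the edge. Stiff hinge (0.05 N m): stays where left. Over the last 0.1 rad a spring catch needs about 4 N (10 N does no harm) near the free edge; then it clicks, below 0.03.
- mode_knob (a joint): Black rotary switch on the panel. 0 = off (white mark), grows clockwise seen from above, stop at 1.05 rad; starts between 0 and 0.2. A sprung detent resists most at about 0.6 rad (some 0.04 N m); past it the switch stays at charge (green mark), 0.9 to 1.05.
- cover_hinge (a point): Middle of the cover's hinge line, which runs along the charger's y at x -60 mm, 53 mm above the chest top. With the cover at angle q its free edge lies 98 cos q mm along the charger's x from here and 98 sin q mm up.
- knob_grip (a point): Centre of the top of the switch's grip bar, on its axis, 60 mm above the chest top (charger x 78, y 28 mm). The bar is 13 mm thick, 38 mm long and 22 mm high over a disc of 40 mm diameter; at joint value 0 it lies along the charger's x, its white line towards the bays.
- pocket_torch: Bystander: small torch, 32 x 112 x 32 mm, loose, its long axis (y) along the chest near the far edge. Leave it there. Origin at the centre of its underside.
- grease_tin: Bystander: round green grease tin with a metal lid, 77 mm diameter, 46 mm high, fixed near the middle of the chest top. Origin at the centre of its underside.
- spark_plug: Bystander: spark plug, 19 x 78 x 22 mm, loose, its long axis (y) along the chest near the edge at the robot. Leave it there. Origin at the centre of its underside.
- tray: Low open steel tray for the charged cells, fixed on the chest behind the tin: 80 (x) x 112 (y) mm, floor 2 mm, lip 3 mm thick and 8 mm high. Origin at the centre of its underside; its long side y lies along the chest.
- bay_1 (a point): Bay 1 (charger y -50 mm): centre of a seated cell, 27 mm above the chest top; axes as the charger's. From here, in every bay: fixed contact wall x +25 to +30 mm, its top 4 mm up; sprung plate, 18 mm wide, from 10 mm down to 24 mm up, its face at x -18 mm when free; it yields up to 14 mm (1 N, then 0.4 N per mm), 7 mm with a cell in. A flat pad carries the cell.
- bay_2 (a point): Bay 2 (charger y 0): centre of a seated cell, axes as the charger's. To load any bay: bring the cell level to 20 mm above its seat and some 12 mm towards the switch, clear of the plate's top; press its flat end against the plate till the cell is 3 mm past its seat; lower; let go. To unload: push it 3 to 4 mm towards the plate, then lift.
- bay_3 (a point): Bay 3 (charger y +50 mm): centre of a seated cell, axes as the charger's. Bays are 50 mm apart with no walls between: 24 mm are left for a finger beside a neighbouring cell.
- flat_1: Blue flat (run-down) cell, 26 mm diameter, 50 mm long with its 9 mm button, about 80 g, yellow band at the button end, faintly eight-sided so that it hardly rolls. Origin at its centre, x to the button. Lies loose on the chest's right part, pointing roughly away from or towards the robot. Two or three blue cells are there.
- flat_1_plus (a point): Tip of the button of flat_1, 25 mm from its origin.
- flat_2: Blue flat (run-down) cell, 26 mm diameter, 50 mm long with its 9 mm button, about 80 g, yellow band at the button end, faintly eight-sided so that it hardly rolls. Origin at its centre, x to the button. Lies loose on the chest's right part, pointing roughly away from or towards the robot. Two or three blue cells are there.
- flat_2_plus (a point): Tip of the button of flat_2, 25 mm from its origin.
- flat_3: Blue flat (run-down) cell, 26 mm diameter, 50 mm long with its 9 mm button, about 80 g, yellow band at the button end, faintly eight-sided so that it hardly rolls. Origin at its centre, x to the button. Lies loose on the chest's right part, pointing roughly away from or towards the robot. Two or three blue cells are there.
- flat_3_plus (a point): Tip of the button of flat_3, 25 mm from its origin.
- full_1: Green charged cell, of the same size and make as the blue ones (26 x 50 mm, yellow band at the button end). Origin at its centre, x to the button. Starts seated in bay 1. One or two green cells are there.
- full_1_plus (a point): Tip of the button of full_1, 25 mm from its origin.
- full_2: Green charged cell, of the same size and make as the blue ones (26 x 50 mm, yellow band at the button end). Origin at its centre, x to the button. Starts seated in bay 3. One or two green cells are there.
- full_2_plus (a point): Tip of the button of full_2, 25 mm from its origin.

How it is judged:
By the outcome, as a careful person would: the job done as asked, in the order asked, and still so for the second after the job is handed in, with the robot touching nothing.
Of full_1, full_2 only 1 to 2 are there at a start; the rules pass over those that are not, and their reading is None.
Of flat_1, flat_2, flat_3 only 2 to 3 are there at a start; the rules pass over those that are not, and their reading is None.
At some moment in a run one of flat_1, flat_2, flat_3 may be knocked a few centimetres aside while the robot is not near it.
It also fails if it takes over 210 s, if anything falls off the work surface, if the arm or the gripper's body presses on something with over 40 N, if the wrist force passes 120 N, or if a joint passes its speed limit or range.

## Robot

A 6-joint arm with a two-finger parallel gripper is mounted at the origin on a cart in front of the work surface, level with it; the furniture and walls round the work are solid. World frame = base frame: x ahead of the robot, y to its left, z up, the work surface at z = 0. Lengths are in mm, angles in rad, forces in N, time in s.
With the tool pointing down it reaches from about 425 to 1125 mm from the base axis. Payload 14.9 kg.
Tool frame: the origin (TCP) lies between the finger pads; the fingertips stand 25 mm ahead of it and the grasp point (between the pads) lies 6 mm ahead of it; z points along the fingers, y is the line along which they close (so a half turn about z gives the same grasp; the last joint's range is limited). The gripper opens to 91 mm and grips with 3 to 60 N. Pads are 32 mm wide; open, the fingers measure 118 mm over their backs; the gripper's body (76 mm by 178 mm) begins 60 mm behind the grasp point.
Start: joints at [1.141, 0.379, 1.734, -0, 1.028, -0.033], TCP at [270.537, 645.622, 238.932] pointing down, gripper open.
Joint ranges: [-2.77, 2.77], [-0.74, 2.19], [0, 2.66], [-1.06, 4.2], [0.31, 2.87], [-3.08, 3.08]. Speed limits (rad/s): [1.89, 1.89, 2.39, 3.14, 3.14, 3.14].

## Interface

Orientations are given as a rotation vector (axis times angle).
In Python, from cell import monitor, cams, robot, spotter gives the robot as it stands. The module is installed in compiled form; this text tells all that it offers.
- The arm moves only by the tool carry_out, never from a script. Its argument "motion" is a list of rows, each a list of 5 numbers: the shift along the tool's x, y, z each as a share of 0.25 m, from -1 to 1, then the turn about the tool's z as a share of 45 degrees, from -1 to 1, then the opening, from -1 (shut) to 1 (fully open). A call has 1 to 12 rows; each row is the pose to reach, as a shift and turn from the pose commanded when the call began, along the tool's axes at that moment; what a row does not reach only later rows make up. A row lasts 1/8 s, in which the tool goes at most 62.5 mm and 10.7 degrees, less where a joint would pass 70% of its speed; a pose out of reach is approached as far as the arm can. A call with a number of a shift or a turn outside -1 to 1 is refused whole. A call with a gripper value outside its range is refused whole. The fingers move at their own pace and stop on an object; the grip force is fixed at half the most. Time passes only in rows, so rows that repeat a pose let the fingers close. It gives the time, the measured TCP pose, the force, the opening and the grip force at its end, in the units of the state.
- monitor.state(): the state, without advancing time (a new reading comes with each control period).
- cams.camera(name): name is "scene" or "top" or "wrist"; returns a dict with "pixels" (400x640x3 uint8, red, green, blue), "vertical_fov" (degrees; the focal length in pixels is half the picture's height over the tangent of half this angle, whatever the lens; pixels are square), "cx", "cy" (the principal point, pixels), "k1" (the pictures are not rectified: a ray, as slopes to the right and down, at radius r is drawn at 1 + k1 r^2 times it, then the intrinsics apply), "rvec" (rotation vector, rad) and "tvec" (3), from world to camera coordinates, as OpenCV has them; the wrist camera has in their place "mount" (4x4, takes a point from camera to tool coordinates, whose origin is the TCP and whose axes are the flange's). Camera axes: x right, y down, z forward; pixel columns grow to the right and rows downward; lengths in mm; the calibration is good to about 2 mm. A picture is of the moment at which its call begins: read the wrist's pose just before it. There is no depth.
- robot.finish_job(): hands the job in; it is judged then, once.
Trained networks look in a picture, given as the dict that the camera call returned (one of the last four; its "shot" number tells which), for a name from the list of things; names that differ only in an ending like _2 or _b are one class to them, and where a whole thing is asked for, a point or a joint stands for the part that bears it (a point fixed in the world has none). Each returns a list of dicts, best first, with "score" (0 to 1); they miss things now and then, are a little off and sometimes report something else, mostly with a low value. They report only what shows in the picture. A call takes as long as a camera call.
- spotter.find_in(picture, target): "box" ([left, top, right, bottom] in pixels, round what is visible of it).
- spotter.trace(picture, target): "region" (400x640 bool, what is visible of it) and "box" ([left, top, right, bottom] in pixels, round what is visible of it).
The state is a dict: "clock": time; "joints": joint angles; "joint_vel": joint speeds; "tau": joint torques, N m; "position": TCP position; "tool_rot": TCP orientation; "wrist_force": force on the tool from outside, world axes, zero at the start; "torque": the same for the moment, N m; "finger_gap": finger opening in mm; "grip_force": force on a finger pad.
Only numpy, scipy, OpenCV 4.12 (cv2) and the standard library are available. Lean on these libraries where they do the work, as an engineer would, in place of code of your own. Each camera call takes 0.05 s, during which the arm holds its last target. There are 200 camera calls.

## Working session

There is one attempt and no reset: what is moved stays moved. The work goes in short steps, Python scripts to look and compute and a tool call to move; the robot and the scene stay as the last step left them, time stands still between calls to the robot, and variables do not carry over. Pictures are saved under pics/ and viewed, at most 14 in all, crops included, and the job is handed in when it is done.

Besides the shell and the picture viewer there is one more tool, called after "Emit:" as name(argument=value, ...) on one line, values as JSON. carry_out: Moves the arm, as the interface text tells. Shift numbers are shares of 0.25 m and turn numbers shares of 45 degrees, none past 1 either way. Its arguments: {"type":"object","properties":{"motion":{"type":"array","items":{"type":"array","items":{"type":"number"}}}},"required":["motion"]}

```bash
mkdir -p pics
cat > h.py <<'E'
import numpy as np, cv2
from scipy.spatial.transform import Rotation as R
from cell import monitor, cams, robot, spotter
def intr(c):
    f=200/np.tan(np.radians(c["vertical_fov"])/2); return f,c["cx"],c["cy"],c["k1"]
def pose(c,st=None):
    """returns Rwc (cam->world), origin"""
    if "mount" in c:
        M=np.array(c["mount"]); T=np.eye(4); T[:3,:3]=R.from_rotvec(st["tool_rot"]).as_matrix(); T[:3,3]=st["position"]
        X=T@M; return X[:3,:3],X[:3,3]
    Rm=R.from_rotvec(np.ravel(c["rvec"])).as_matrix(); return Rm.T,-Rm.T@np.ravel(c["tvec"])
def proj(c,P,st=None):
    f,cx,cy,k=intr(c); Rm,o=pose(c,st); q=(np.atleast_2d(P)-o)@Rm
    s=q[:,:2]/q[:,2:]; s=s*(1+k*(s**2).sum(1,keepdims=True)); return s*f+[cx,cy]
def unproj(c,uv,z,st=None):
    f,cx,cy,k=intr(c); Rm,o=pose(c,st); d=(np.atleast_2d(uv).astype(float)-[cx,cy])/f; s=d.copy()
    for _ in range(20): s=d/(1+k*(s**2).sum(1,keepdims=True))
    w=np.c_[s,np.ones(len(s))]@Rm.T; return o+w*((z-o[2])/w[:,2])[:,None]
def save(c,n,crop=None,scale=1):
    im=c["pixels"][:,:,::-1]
    if crop: im=im[crop[1]:crop[3],crop[0]:crop[2]]
    if scale!=1: im=cv2.resize(im,None,fx=scale,fy=scale,interpolation=cv2.INTER_CUBIC)
    cv2.imwrite("pics/"+n,im)
E
python3 - <<'E'
from h import *
print(monitor.state())
for n in ["scene","top"]:
    c=cams.camera(n); save(c,n+"0.png"); print({k:v for k,v in c.items() if k!="pixels"}); print(pose(c)[1])
    for t in ["charger","tool_chest","cover","mode_knob","pocket_torch","grease_tin","spark_plug","tray","flat_1","full_1"]:
        print(t,[(np.round(d["box"]).tolist(),round(d["score"],2)) for d in spotter.find_in(c,t)][:4])
c=cams.camera("wrist");print(c["mount"],c["vertical_fov"],c["cx"],c["cy"],c["k1"])
E
```

```text
{'clock': 0.0, 'joints': array([ 1.14068705e+00,  3.79415532e-01,  1.73477426e+00, -6.05390543e-06,
        1.02848636e+00, -3.33109247e-02]), 'joint_vel': array([ 2.60188401e-04,  7.86942082e-05,  4.94827883e-06, -3.57854938e-04,
       -1.77474676e-03, -1.93467022e-03]), 'tau': array([ 2.09322766e-04, -7.63708162e+01, -4.34377563e+01,  6.50389376e-02,
        4.21897054e-02, -8.76501167e-05]), 'position': array([270.38880984, 645.27544942, 238.28659031]), 'tool_rot': array([-6.19155468e-01, -3.07972670e+00,  1.65821887e-03]), 'wrist_force': array([-0.2574025 , -0.062091  , -0.68806718]), 'torque': array([-0.01796256, -0.00823586, -0.02703634]), 'grip_force': 0.0, 'finger_gap': 91.43816000777962}
{'vertical_fov': 44.1317991448696, 'cx': 329.0616593128601, 'cy': 191.82932030746366, 'k1': -0.10465324783886935, 'rvec': array([ 2.17476149, -0.8771272 ,  0.38895095]), 'tvec': array([-389.43414399,  470.1538331 , 1033.39190372]), 'shot': 1}
[ -30.10808354 -588.43631422 1045.6761513 ]
charger [([204.0, 76.0, 310.0, 179.0], 0.72)]
tool_chest [([209.0, 121.0, 454.0, 308.0], 0.89)]
cover [([2
[... 1045 characters left out ...]
.0, 238.0], 0.66)]
spark_plug [([383.0, 213.0, 418.0, 223.0], 0.71), ([220.0, 198.0, 249.0, 209.0], 0.31), ([166.0, 186.0, 209.0, 277.0], 0.29)]
tray [([296.0, 151.0, 357.0, 199.0], 0.72)]
flat_1 [([399.0, 176.0, 408.0, 201.0], 0.87)]
full_1 [([216.0, 194.0, 245.0, 212.0], 0.9), ([229.0, 243.0, 256.0, 265.0], 0.78), ([191.0, 115.0, 475.0, 288.0], 0.16)]
[[ 6.90739762e-04 -9.58765013e-01 -2.84199177e-01  8.07734458e+01]
 [ 9.99998779e-01  1.06053367e-03 -1.14730684e-03 -3.90296048e-01]
 [ 1.40140045e-03 -2.84198037e-01  9.58764576e-01 -1.45792736e+02]
 [ 0.00000000e+00  0.00000000e+00  0.00000000e+00  1.00000000e+00]] 67.22744798090372 319.8673548295391 204.58511262147132 -0.01475849452548428
```

Run:
```python
import cv2
a=cv2.imread("pics/top0.png")[100:300,150:490]; cv2.imwrite("pics/top0c.png",cv2.resize(a,None,fx=2.3,fy=2.3,interpolation=cv2.INTER_CUBIC))
```

```text
(no output)
```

View pics/top0c.png

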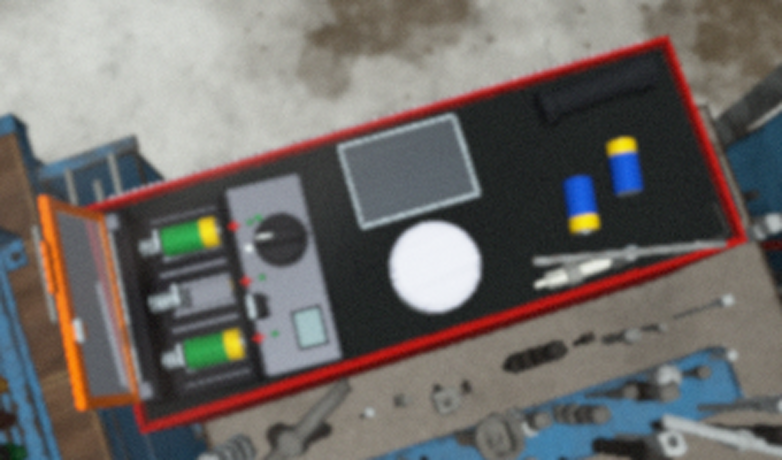

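View pics/scene0.png

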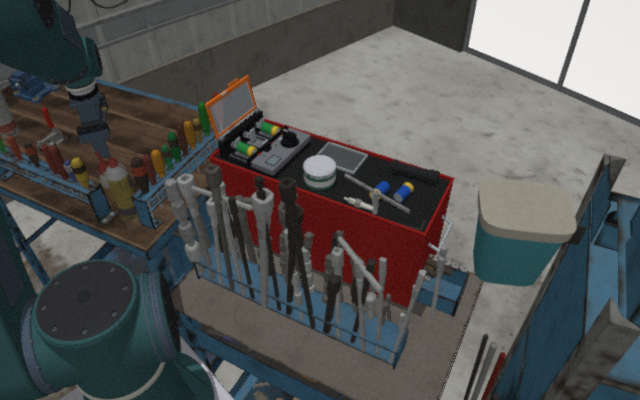

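```bash
cat >> h.py <<'E'
def ray(c,uv,st=None):
    a=unproj(c,uv,0.,st)[0]; o=pose(c,st)[1]; d=a-o; return o,d/np.linalg.norm(d)
def tri(rs):
    A=sum(np.eye(3)-np.outer(d,d) for o,d in rs); b=sum((np.eye(3)-np.outer(d,d))@o for o,d in rs); p=np.linalg.solve(A,b)
    return p,[np.linalg.norm(np.cross(p-o,d)) for o,d in rs]
E
python3 - <<'E'
from h import *
s=cams.camera("scene");t=cams.camera("top")
cr=lambda x,y:(150+x/2.3,100+y/2.3)
for n,p in dict(nl=(145,428),fr=(667,40),nr=(740,238)).items(): print(n,unproj(t,cr(*p),283)[0].round())
for n,p in dict(b1=(622,165),b2=(581,203)).items(): print(n,unproj(t,cr(*p),288)[0].round())
for n,p in dict(tin=(435,268)).items(): print(n,unproj(t,cr(*p),321)[0].round())
for n,p in dict(tray=(410,170)).items(): print(n,unproj(t,cr(*p),283)[0].round())
for n,p in dict(g3=(190,238),g1=(212,349),pan=(300,177),pan2=(340,357)).items(): print(n,unproj(t,cr(*p),302)[0].round())
print("bar",tri([ray(s,(346,176)),ray(t,cr(535,262))]),tri([ray(s,(409,213)),ray(t,cr(725,242))]))
save(s,"s1.png",(190,60,480,260),2.7)
E
```

```text
nl [425. 311. 283.]
fr [ 792. -158.  283.]
nr [ 603. -218.  283.]
b1 [ 667. -109.  288.]
b2 [631. -70. 288.]
tin [565.  63. 321.]
tray [659.  85. 283.]
g3 [589. 277. 302.]
g1 [493. 252. 302.]
pan [646. 183. 302.]
pan2 [489. 143. 302.]
bar (array([570.4385389 , -20.38359637, 335.93647808]), [np.float64(1.506815431445743), np.float64(1.5068154314458808)]) (array([ 590.78747523, -186.20070673,  326.53658319]), [np.float64(0.3857537248839243), np.float64(0.38575372488393495)])
```

View pics/s1.png

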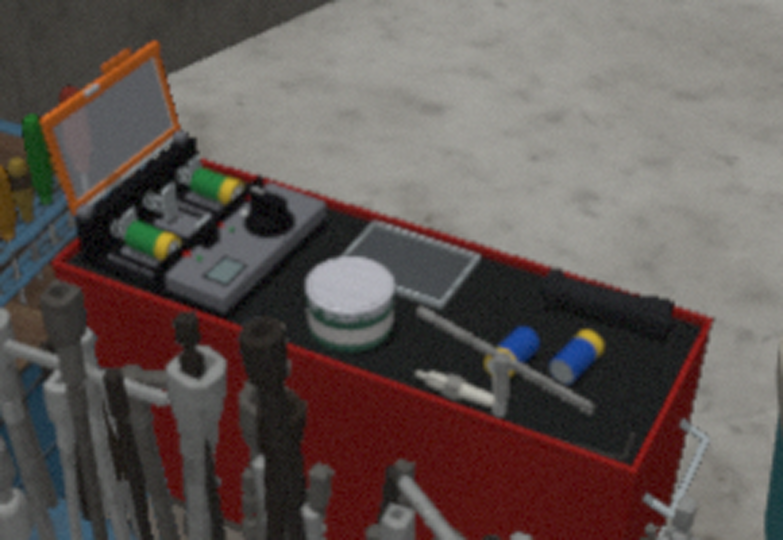

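```bash
cat >> h.py <<'E'
def psi_of(st):
    x=R.from_rotvec(st["tool_rot"]).as_matrix()[:,0]; return np.degrees(np.arctan2(x[1],x[0]))
def plan(way):
    """way: list of (x,y,z,psi_deg[unwrapped]); prints calls as tool-frame shares"""
    st=monitor.state(); p=np.array(st["position"]); a=psi_of(st)
    a=way[0][3]+(a-way[0][3]+720)%360 if False else a
    for w in way:
        t=np.array(w[:3],float); 
        n=int(np.ceil(max(abs(w[3]-a)/44.9,np.linalg.norm(t-p)/249.)-1e-6)) or 1
        dp=(t-p)/n; da=(w[3]-a)/n
        for i in range(n):
            r=np.radians(a); X=np.array([np.cos(r),np.sin(r),0]); Z=np.array([0,0,-1.]); Y=np.cross(Z,X)
            rows=int(np.ceil(max(np.linalg.norm(dp)/62.5,abs(da)/10.7)))+1
            print("[%.3f,%.3f,%.3f,%.3f] rows %d"%(dp@X/250,dp@Y/250,dp@Z/250,-da/45,rows)); p=p+dp; a=a+da
def show():
    st=monitor.state(); print("t%.1f"%st["clock"],"p",st["position"].round(1),"psi %.1f"%psi_of(st),"j",np.degrees(st["joints"]).round(1),"F",st["wrist_force"].round(1),"gap %.1f grip %.1f"%(st["finger_gap"],st["grip_force"])); return st
E
python3 - <<'E'
from h import *
show(); plan([(270,645,480,157.3),(540,275,510,284)])
E
```

```text
t1.2 p [270.5 645.6 238.9] psi 157.3 j [65.4 21.7 99.4 -0.  58.9 -1.9] F [ 0.3 -0.3 -0.1] gap 91.5 grip 0.0
[0.001,-0.003,-0.964,-0.001] rows 5
[-0.522,-0.316,-0.040,-0.939] rows 5
[-0.174,-0.585,-0.040,-0.939] rows 5
[0.264,-0.551,-0.040,-0.939] rows 5
```

Emit:
carry_out(motion=[[0,0,-0.964,0,1],[0,0,-0.964,0,1],[0,0,-0.964,0,1],[0,0,-0.964,0,1],[0,0,-0.964,0,1]])

```text
clock: 1.88
position: [271.0, 646.6, 485.3]
tool_rot: [0.619, 3.078, 0.011]
wrist_force: [-0.7, -0.3, -0.3]
finger_gap: 91.4
grip_force: 0.0
```

Emit:
carry_out(motion=[[-0.52,-0.316,-0.04,-0.94,1],[-0.52,-0.316,-0.04,-0.94,1],[-0.52,-0.316,-0.04,-0.94,1],[-0.52,-0.316,-0.04,-0.94,1],[-0.52,-0.316,-0.04,-0.94,1]])

```text
clock: 2.5
position: [360.0, 522.2, 489.1]
tool_rot: [0.531, -3.096, 0.001]
wrist_force: [-0.9, 0.5, 0.2]
finger_gap: 90.9
grip_force: 0.0
```

Emit:
carry_out(motion=[[-0.174,-0.585,-0.04,-0.94,1],[-0.174,-0.585,-0.04,-0.94,1],[-0.174,-0.585,-0.04,-0.94,1],[-0.174,-0.585,-0.04,-0.94,1],[-0.174,-0.585,-0.04,-0.94,1]])

```text
clock: 3.12
position: [449.8, 399.4, 499.4]
tool_rot: [1.608, -2.698, 0.0]
wrist_force: [-0.6, -0.8, -0.3]
finger_gap: 91.3
grip_force: 0.0
```

Emit:
carry_out(motion=[[0.264,-0.55,-0.04,-0.94,1],[0.264,-0.55,-0.04,-0.94,1],[0.264,-0.55,-0.04,-0.94,1],[0.264,-0.55,-0.04,-0.94,1],[0.264,-0.55,-0.04,-0.94,1],[0.264,-0.55,-0.04,-0.94,1]])

```text
clock: 3.88
position: [539.6, 276.9, 509.7]
tool_rot: [2.472, -1.938, -0.0]
wrist_force: [-0.4, -0.6, 0.0]
finger_gap: 91.0
grip_force: 0.0
```

Run:
```python
from h import *
st=show(); c=cams.camera("wrist"); save(c,"w1.png")
for t in ["mode_knob","full_1","cover","charger","catch"]:
  try: print(t,[(np.round(d["box"]).tolist(),round(d["score"],2)) for d in spotter.find_in(c,t)][:4])
  except Exception as e: print(t,e)
```

```text
t3.9 p [539.6 276.9 509.7] psi -76.2 j [  25.     1.2   95.8    0.    83.  -168.9] F [-0.4 -0.6  0. ] gap 91.0 grip 0.0
mode_knob [([274.0, 84.0, 308.0, 128.0], 0.66), ([241.0, 78.0, 394.0, 282.0], 0.39)]
full_1 [([347.0, 152.0, 375.0, 193.0], 0.72), ([263.0, 151.0, 290.0, 201.0], 0.66), ([244.0, 74.0, 397.0, 284.0], 0.62)]
cover [([248.0, 230.0, 396.0, 284.0], 0.65), ([266.0, 155.0, 290.0, 203.0], 0.44)]
charger [([242.0, 78.0, 394.0, 282.0], 0.75)]
catch it knows: bay, charger, cover, cover_hinge, flat, flat_1_plus, flat_2_plus, flat_3_plus, full, full_1_plus, full_2_plus, grease_tin, knob_grip, mode_knob, pocket_torch, spark_plug, tool_chest, tray
```

View pics/w1.png

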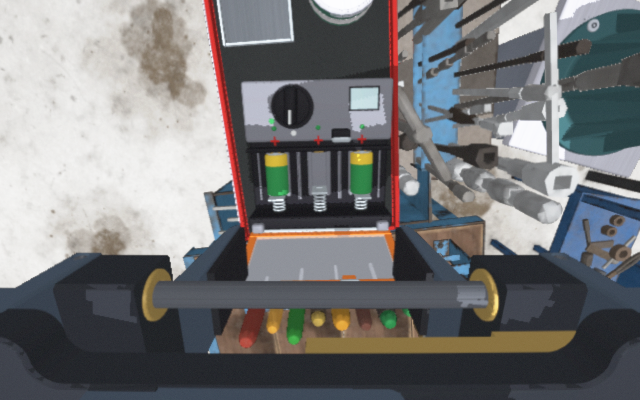

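Run:
```python
import cv2
a=cv2.imread("pics/w1.png")[72:242,225:415]; a=cv2.resize(a,None,fx=3.5,fy=3.5,interpolation=cv2.INTER_CUBIC); cv2.imwrite("pics/w1c.png",a)
```

```text
(no output)
```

View pics/w1c.png

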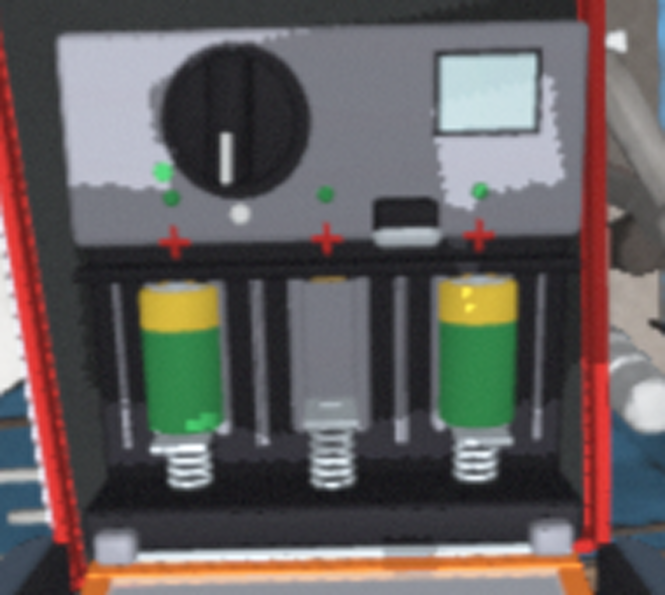

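```bash
cat > chg.py <<'E'
from h import *
from scipy.optimize import least_squares
def W(par,P):
    x,y,th=par[:3]; P=np.atleast_2d(P).astype(float); c,s=np.cos(th),np.sin(th)
    return np.c_[x+c*P[:,0]-s*P[:,1],y+s*P[:,0]+c*P[:,1],275+P[:,2]]
E
python3 - <<'E'
from chg import *
st=monitor.state(); c=cams.camera("wrist")
obs=np.array([(57,37),(588,24),(75,246),(580,234)])/3.5+[225,72]
P=np.array([(106,84,28),(106,-84,28),(40,84,28),(40,-84,28)])
f=lambda p:(proj(c,W(p,P),st)-obs).ravel()
r=least_squares(f,[540,267,np.radians(-75.7)]); print(r.x,np.degrees(r.x[2])); print(f(r.x).reshape(-1,2).round(1))
T=np.array([(28,50,40),(-22,50,40),(28,-50,40),(-22,-50,40),(78,28,60),(78,28,60),(-44,84,50),(-44,-84,50)])
print((proj(c,W(r.x,T),st)-[225,72])*3.5)
E
```

```text
[542.83437069 264.33709465  -1.30125918] -74.55665902392516
[[-1.  -0.6]
 [ 1.  -0.7]
 [-0.7  0.9]
 [ 0.7  0.9]]
[[172.6097508  287.57370384]
 [182.39735536 437.67608605]
 [483.65451213 280.30182463]
 [481.05436006 430.92103086]
 [227.20256843 121.04251486]
 [227.20256843 121.04251486]
 [ 80.3662098  511.7848123 ]
 [586.63339824 500.51786636]]
```

Run:
```python
from chg import *
st=monitor.state(); c=cams.camera("wrist")
obs=np.array([(57,37),(588,24),(75,246),(580,234),(178.5,310),(478.5,303),(183,420),(478,415)])/3.5+[225,72]
P=np.array([(106,84,28),(106,-84,28),(40,84,28),(40,-84,28),(15,50,27),(15,-50,27),(-18,50,27),(-18,-50,27)])
w=np.ones((8,2)); w[4:,1]=0
f=lambda p:((proj(c,W(p,P),st)-obs)*w).ravel()
r=least_squares(f,[540,267,np.radians(-75.7)]); print(r.x,np.degrees(r.x[2])); print(f(r.x).reshape(-1,2).round(1))
for b in (-50,0,50): print(b,W(r.x,(3,b,27)))
# check with top + scene cams
for n in ("top","scene"):
    k=cams.camera(n)
    for t in ("full_1","mode_knob"): print(n,t,[np.reshape(d["box"],(2,2)).mean(0) for d in spotter.find_in(k,t)[:2]])
    print(proj(k,W(r.x,[(3,-50,33),(3,50,33),(78,28,50)])))
```

```text
[543.05806681 264.28130355  -1.30182052] -74.58882131276945
[[-1.1 -0.7]
 [ 0.9 -0.7]
 [-0.8  0.8]
 [ 0.6  0.9]
 [ 0.5  0. ]
 [-0.4  0. ]
 [ 0.9 -0. ]
 [-0.7 -0. ]]
-50 [[495.65312071 248.10196222 302.        ]]
0 [[543.85529944 261.38917283 302.        ]]
50 [[592.05747817 274.67638344 302.        ]]
top full_1 [array([231.45, 203.15]), array([245.8, 252. ])]
top mode_knob [array([270.75, 204.55])]
[[243.82323001 250.46819929]
 [233.02622723 201.561423  ]
 [271.21291976 201.53557292]]
scene full_1 [array([271.25, 130.2 ]), array([258.45, 127.  ])]
scene mode_knob [array([289.55, 139.25]), array([381.75, 190.1 ])]
[[246.09666547 147.27885354]
 [269.83189126 127.07660487]
 [288.69045991 134.69720591]]
```

Run:
```python
from chg import *
show(); plan([(495.7,248.1,400,-74.6),(495.7,248.1,320,-74.6)])
```

```text
t4.5 p [540.  276.2 509.9] psi -75.8 j [  24.9    1.2   95.8    0.    83.  -169.3] F [-0.1 -0.5  0.4] gap 91.4 grip 0.0
[0.066,0.199,0.440,-0.028] rows 3
[0.000,0.000,0.320,-0.000] rows 3
```

Emit:
carry_out(motion=[[0.066,0.199,0.2,-0.028,0],[0.066,0.199,0.44,-0.028,0],[0.066,0.199,0.44,-0.028,0],[0.066,0.199,0.44,-0.028,0]])

```text
clock: 5.03
position: [496.7, 248.5, 401.8]
tool_rot: [-2.498, 1.903, -0.001]
wrist_force: [0.0, -0.1, 1.2]
finger_gap: 54.3
grip_force: 0.0
```

Emit:
carry_out(motion=[[0,0,0.16,0,0],[0,0,0.26,0,0],[0,0,0.32,0,0],[0,0,0.32,0,0],[0,0,0.32,0,0]])

```text
clock: 5.65
position: [496.6, 248.5, 321.5]
tool_rot: [-2.498, 1.902, -0.001]
wrist_force: [0.4, 1.0, -0.3]
finger_gap: 45.7
grip_force: 0.0
```

Run:
```python
from chg import *
st=show(); c=cams.camera("wrist"); save(c,"w2.png")
plan([(495.7,248.1,320,-74.6)])
```

```text
t5.7 p [496.6 248.5 321.5] psi -74.6 j [  24.2    3.1  113.    -0.    63.8 -171.3] F [ 0.4  1.  -0.3] gap 45.7 grip 0.0
[0.000,0.003,0.006,0.001] rows 2
```

View pics/w2.png

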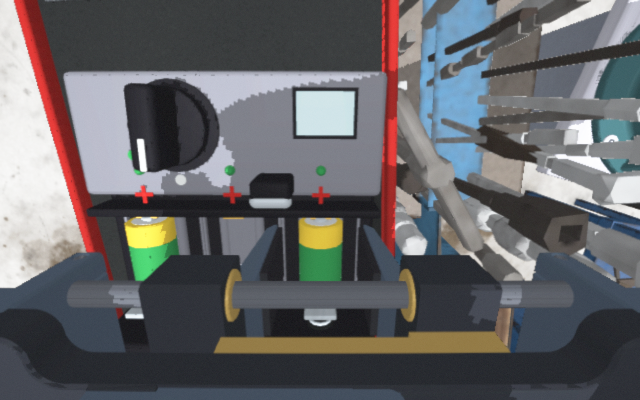

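Emit:
carry_out(motion=[[0,0,0.006,0,-1],[0,0,0.006,0,-1],[0,0,0.006,0,-1],[0,0,0.006,0,-1],[0,0,0.006,0,-1],[-0.006,0,0.006,0,-1],[-0.012,0,0.006,0,-1],[-0.016,0,0.006,0,-1],[-0.016,0,0.006,0,-1]])

```text
clock: 6.82
position: [495.0, 251.5, 318.6]
tool_rot: [2.499, -1.903, 0.002]
wrist_force: [1.2, -5.9, 5.1]
finger_gap: 25.4
grip_force: 30.0
```

Emit:
carry_out(motion=[[0,0,-0.04,0,-1],[0,0,-0.08,0,-1],[0,0,-0.16,0,-1],[0,0,-0.3,0,-1],[0,0,-0.45,0,-1],[0,0,-0.45,0,-1]])

```text
clock: 7.58
position: [495.5, 252.4, 433.6]
tool_rot: [-2.497, 1.901, -0.003]
wrist_force: [0.3, 1.1, -1.7]
finger_gap: 25.8
grip_force: 30.0
```

Run:
```python
from chg import *
st=show(); t=cams.camera("top"); save(t,"t2.png",(150,100,490,300),2.3)
d=spotter.trace(t,"tray")[0]; m=d["region"].astype(np.uint8); print(d["score"],d["box"])
cn=max(cv2.findContours(m,0,2)[0],key=cv2.contourArea); b=cv2.boxPoints(cv2.minAreaRect(cn)); P=unproj(t,b,283); print(P.round(1),P.mean(0))
for d in spotter.find_in(t,"flat_1")[:3]: print("flat",d["score"],unproj(t,np.reshape(d["box"],(2,2)).mean(0),290))
d=spotter.find_in(t,"grease_tin")[0]; print("tin",unproj(t,np.reshape(d["box"],(2,2)).mean(0),300))
```

```text
t7.6 p [495.5 252.4 433.6] psi -74.6 j [  24.6   -2.1  106.6    0.    75.3 -170.8] F [ 0.3  1.1 -1.7] gap 25.8 grip 30.0
0.92 [302.2, 154.0, 356.2, 199.7]
[[681.7 152.3 283. ]
 [716.1  43.3 283. ]
 [637.3  21.7 283. ]
 [604.3 129.  283. ]] [659.85727351  86.56686396 283.        ]
flat 0.67 [[628.1572439 -74.0669432 290.       ]]
flat 0.63 [[573.12697207 -61.99263209 290.        ]]
tin [[566.4949191   61.58442569 300.        ]]
```

View pics/t2.png

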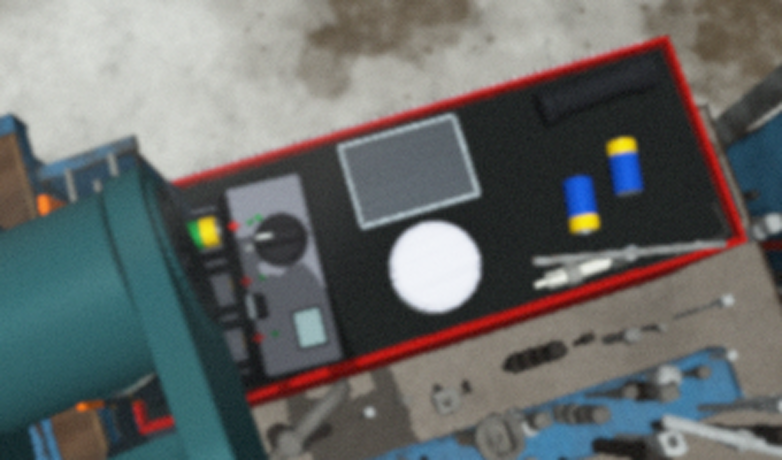

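Run:
```python
from chg import *
show(); plan([(666.6,64.6,400,-163),(666.6,64.6,308.5,-163)])
```

```text
t7.8 p [494.3 251.8 429.5] psi -74.6 j [  24.6   -1.9  106.8    0.    75.2 -170.8] F [-0.1  0.  -0.8] gap 25.5 grip 30.0
[0.453,-0.233,0.059,0.983] rows 6
[0.162,-0.482,0.059,0.983] rows 6
[0.000,-0.000,0.366,-0.000] rows 3
```

Emit:
carry_out(motion=[[0.453,-0.233,0.059,0.983,-1],[0.453,-0.233,0.059,0.983,-1],[0.453,-0.233,0.059,0.983,-1],[0.453,-0.233,0.059,0.983,-1],[0.453,-0.233,0.059,0.983,-1],[0.453,-0.233,0.059,0.983,-1]])

```text
clock: 8.52
position: [580.8, 158.3, 415.5]
tool_rot: [1.604, -2.7, -0.0]
wrist_force: [0.2, 0.2, -0.5]
finger_gap: 25.5
grip_force: 30.0
```

Emit:
carry_out(motion=[[0.162,-0.482,0.059,0.983,-1],[0.162,-0.482,0.059,0.983,-1],[0.162,-0.482,0.059,0.983,-1],[0.162,-0.482,0.059,0.983,-1],[0.162,-0.482,0.059,0.983,-1],[0.162,-0.482,0.059,0.983,-1],[0.162,-0.482,0.059,0.983,-1],[0.162,-0.482,0.059,0.983,-1]])

```text
clock: 9.52
position: [667.0, 64.8, 401.5]
tool_rot: [-0.466, 3.107, -0.0]
wrist_force: [0.5, -0.2, -0.3]
finger_gap: 25.9
grip_force: 30.0
```

Run:
```python
from chg import *
st=show(); c=cams.camera("wrist"); save(c,"w3.png")
plan([(666.6,64.6,308.5,-163)])
```

```text
t9.5 p [667.   64.8 401.5] psi -162.9 j [   3.6   10.8   95.9   -0.    73.2 -103.5] F [ 0.5 -0.2 -0.3] gap 25.9 grip 30.0
[0.002,-0.000,0.372,0.001] rows 3
```

View pics/w3.png

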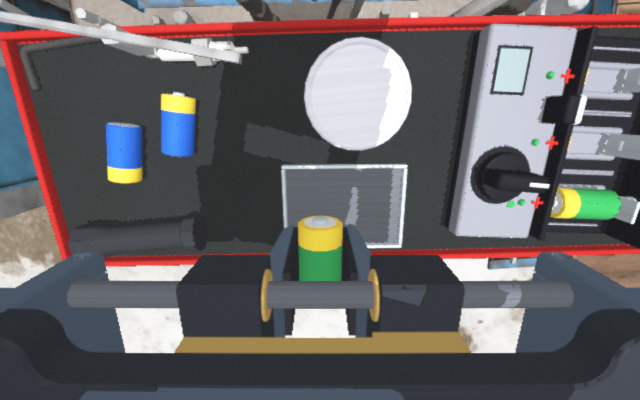

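Run:
```python
from chg import *
st=monitor.state(); c=cams.camera("wrist")
P=unproj(c,[(282,166),(407,165),(402,246)],283,st); print(P.round(1)); 
v=P[0]-P[1]; print(np.linalg.norm(v),np.linalg.norm(P[2]-P[1]),np.degrees(np.arctan2(v[1],v[0])), (P[0]+P[2])/2)
for d in spotter.trace(c,"flat_1")[:3]:
    m=d["region"].astype(np.uint8); cn=max(cv2.findContours(m,0,2)[0],key=cv2.contourArea); (cc,sz,an)=cv2.minAreaRect(cn); print(d["score"],cc,sz,an,unproj(c,cc,290,st).round(1))
```

```text
[[640.3  21.1 283. ]
 [607.  126.4 283. ]
 [680.8 150.7 283. ]]
110.35341283250436 77.73877863135145 -72.44137253449016 [660.52421556  85.92583259 283.        ]
0.96 (123.5, 152.5) (59.0, 35.0) 90.0 [[ 667.3 -111.   290. ]]
0.82 (177.18028259277344, 124.05091094970703) (34.6507568359375, 62.24415588378906) 1.7357045412063599 [[630.6 -70.7 290. ]]
0.72 (319.5, 248.0) (64.0, 43.0) 90.0 [[702.8  75.  290. ]]
```

Emit:
carry_out(motion=[[0.002,0,0.15,0,-1],[0.002,0,0.3,0,-1],[0.002,0,0.365,0,-1],[0.002,0,0.372,0,-1],[0.002,0,0.372,0,-1],[0.002,0,0.372,0,-1]])

```text
clock: 10.42
position: [667.1, 64.6, 309.8]
tool_rot: [-0.463, 3.106, -0.0]
wrist_force: [0.5, -0.6, -0.2]
finger_gap: 25.7
grip_force: 30.0
```

Emit:
carry_out(motion=[[0,0,0.004,0,-0.25],[0,0,0.004,0,-0.25],[0,0,0.004,0,-0.25],[0,0,-0.04,0,-0.25],[0,0,-0.1,0,-0.25],[0,0,-0.3,0,-0.1],[0,0,-0.4,0,0],[0,0,-0.4,0,0],[0,0,-0.4,0,0]])

```text
clock: 11.55
position: [666.3, 64.5, 408.0]
tool_rot: [0.463, -3.107, -0.0]
wrist_force: [-0.9, -0.3, 0.7]
finger_gap: 45.8
grip_force: 0.0
```

Run:
```python
from chg import *
st=show(); plan([(592.1,274.7,400,-74.6),(592.1,274.7,320,-74.6)])
```

```text
t11.6 p [666.3  64.5 408. ] psi -163.0 j [   3.5   10.5   95.6   -0.    73.9 -103.4] F [-0.9 -0.3  0.7] gap 45.8 grip 0.0
[0.019,0.445,0.016,-0.983] rows 6
[-0.297,0.333,0.016,-0.983] rows 6
[0.000,-0.000,0.320,-0.000] rows 3
```

Emit:
carry_out(motion=[[0.019,0.445,0.016,-0.983,0],[0.019,0.445,0.016,-0.983,0],[0.019,0.445,0.016,-0.983,0],[0.019,0.445,0.016,-0.983,0],[0.019,0.445,0.016,-0.983,0],[0.019,0.445,0.016,-0.983,0]])

```text
clock: 12.3
position: [629.4, 169.4, 403.8]
tool_rot: [1.593, -2.706, -0.0]
wrist_force: [0.2, -0.5, 0.2]
finger_gap: 45.6
grip_force: 0.0
```

Emit:
carry_out(motion=[[-0.297,0.333,0.016,-0.983,0],[-0.297,0.333,0.016,-0.983,0],[-0.297,0.333,0.016,-0.983,0],[-0.297,0.333,0.016,-0.983,0],[-0.297,0.333,0.016,-0.983,0],[-0.297,0.333,0.016,-0.983,0],[-0.297,0.333,0.016,-0.983,0],[-0.297,0.333,0.016,-0.983,0]])

```text
clock: 13.3
position: [592.5, 274.6, 400.4]
tool_rot: [2.498, -1.906, -0.0]
wrist_force: [-0.2, -0.6, -0.8]
finger_gap: 45.7
grip_force: 0.0
```

Run:
```python
from chg import *
st=show(); plan([(592.1,274.7,320,-74.6)])
c=cams.camera("wrist"); d=spotter.find_in(c,"full_1"); print([(np.round(x["box"]),x["score"]) for x in d[:3]]); print(proj(c,[[592.1,274.7,302]],st))
t=cams.camera("top"); print([(unproj(t,np.reshape(x["box"],(2,2)).mean(0),290).round(),x["score"]) for x in spotter.find_in(t,"full_1")[:3]])
```

```text
t13.3 p [592.5 274.6 400.4] psi -74.7 j [  22.8    9.2   98.     0.    72.8 -172.5] F [-0.2 -0.6 -0.8] gap 45.7 grip 0.0
[-0.001,0.001,0.322,-0.002] rows 3
[(array([278.,  84., 496., 338.]), 0.7), (array([305., 185., 336., 252.]), 0.61)]
[[319.55904257 214.59026348]]
[(array([[626., -72., 290.]]), 0.55), (array([[664.,  64., 290.]]), 0.53)]
```

Emit:
carry_out(motion=[[0,0,0.16,0,0],[0,0,0.26,0,0],[0,0,0.32,0,0],[0,0,0.325,0,0],[0,0,0.325,0,0]])

```text
clock: 14.12
position: [592.9, 274.9, 320.2]
tool_rot: [-2.499, 1.903, -0.001]
wrist_force: [0.1, -0.0, 0.0]
finger_gap: 45.7
grip_force: 0.0
```

Emit:
carry_out(motion=[[0,0,0,0,-1],[0,0,0,0,-1],[0,0,0,0,-1],[0,0,0,0,-1],[0,0,0,0,-1],[-0.006,0,0,0,-1],[-0.012,0,0,0,-1],[-0.016,0,0,0,-1],[-0.016,0,0,0,-1]])

```text
clock: 15.25
position: [591.8, 278.0, 319.7]
tool_rot: [2.499, -1.903, 0.002]
wrist_force: [0.2, -6.7, 7.1]
finger_gap: 25.7
grip_force: 30.0
```

Emit:
carry_out(motion=[[0,0,-0.04,0,-1],[0,0,-0.08,0,-1],[0,0,-0.16,0,-1],[0,0,-0.3,0,-1],[0,0,-0.4,0,-1],[0,0,-0.4,0,-1],[0,0,-0.4,0,-1]])

```text
clock: 16.12
position: [591.0, 278.5, 418.0]
tool_rot: [2.499, -1.903, -0.001]
wrist_force: [-1.2, -0.3, -0.4]
finger_gap: 25.9
grip_force: 30.0
```

Run:
```python
from chg import *
st=show(); plan([(653.5,108,400,-163),(653.5,108,308.5,-163)])
```

```text
t16.1 p [591.  278.5 418. ] psi -74.6 j [  23.2    8.6   96.9    0.    74.6 -172.2] F [-1.2 -0.3 -0.4] gap 25.9 grip 30.0
[0.362,-0.030,0.036,0.983] rows 6
[0.239,-0.274,0.036,0.983] rows 6
[0.000,0.000,0.366,-0.000] rows 3
```

Emit:
carry_out(motion=[[0.362,-0.03,0.036,0.983,-1],[0.362,-0.03,0.036,0.983,-1],[0.362,-0.03,0.036,0.983,-1],[0.362,-0.03,0.036,0.983,-1],[0.362,-0.03,0.036,0.983,-1],[0.362,-0.03,0.036,0.983,-1]])

```text
clock: 16.88
position: [622.5, 193.4, 409.4]
tool_rot: [1.603, -2.7, -0.0]
wrist_force: [0.2, -0.2, -1.5]
finger_gap: 25.8
grip_force: 30.0
```

Emit:
carry_out(motion=[[0.239,-0.274,0.036,0.983,-1],[0.239,-0.274,0.036,0.983,-1],[0.239,-0.274,0.036,0.983,-1],[0.239,-0.274,0.036,0.983,-1],[0.239,-0.274,0.036,0.983,-1],[0.239,-0.274,0.036,0.983,-1],[0.239,-0.274,0.036,0.983,-1],[0.239,-0.274,0.036,0.983,-1]])

```text
clock: 17.88
position: [653.9, 108.1, 401.2]
tool_rot: [0.466, -3.107, 0.0]
wrist_force: [0.4, 0.4, -0.9]
finger_gap: 26.1
grip_force: 30.0
```

Run:
```python
from chg import *
st=show(); plan([(653.5,108,308.5,-163)])
c=cams.camera("wrist"); save(c,"w4.png")
for d in spotter.trace(c,"full_1")[:3]+spotter.trace(c,"flat_1")[:3]:
    m=d["region"].astype(np.uint8); cn=max(cv2.findContours(m,0,2)[0],key=cv2.contourArea); (cc,sz,an)=cv2.minAreaRect(cn); print(d["score"],cc,sz,an,unproj(c,cc,290,st).round(1))
```

```text
t17.9 p [653.9 108.1 401.2] psi -162.9 j [  7.4  10.1  96.8  -0.   73.1 -99.7] F [ 0.4  0.4 -0.9] gap 26.1 grip 30.0
[0.002,0.000,0.371,0.001] rows 3
0.87 (319.5, 247.0) (68.0, 45.0) 90.0 [[688.6 117.9 290. ]]
0.7 (269.43194580078125, 210.91050720214844) (58.510833740234375, 30.69011688232422) 86.42366790771484 [[668.1  64.7 290. ]]
0.52 (71.1533432006836, 152.36703491210938) (59.80416488647461, 39.01264953613281) 88.36341857910156 [[ 667.3 -111.1  290. ]]
0.7 (71.49653625488281, 152.37510681152344) (59.69919204711914, 38.29078674316406) 88.40885925292969 [[ 667.2 -110.8  290. ]]
0.61 (123.5, 123.5) (63.0, 37.0) 90.0 [[630.  -70.5 290. ]]
```

View pics/w4.png

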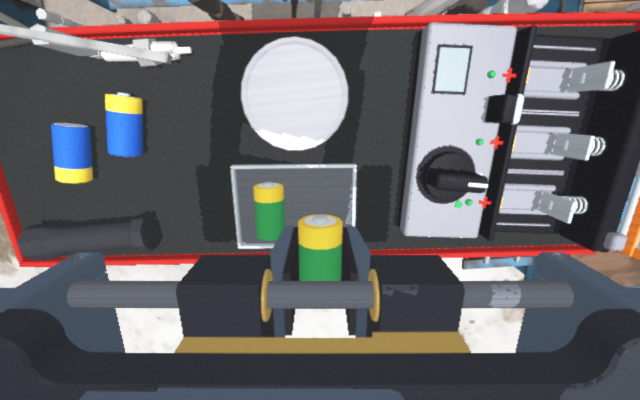

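Emit:
carry_out(motion=[[0.002,0,0.15,0,-1],[0.002,0,0.3,0,-1],[0.002,0,0.365,0,-1],[0.002,0,0.372,0,-1],[0.002,0,0.372,0,-1],[0.002,0,0.372,0,-1]])

```text
clock: 18.77
position: [653.8, 107.9, 309.1]
tool_rot: [-0.463, 3.106, 0.0]
wrist_force: [0.2, 0.3, -0.7]
finger_gap: 25.7
grip_force: 30.0
```

Emit:
carry_out(motion=[[0,0,0.004,0,-0.3],[0,0,0.004,0,-0.3],[0,0,0.004,0,-0.3],[0,0,-0.04,0,-0.3],[0,0,-0.1,0,-0.3],[0,0,-0.3,0,-0.1],[0,0,-0.4,0,0],[0,0,-0.4,0,0],[0,0,-0.4,0,0]])

```text
clock: 19.9
position: [653.1, 107.8, 407.7]
tool_rot: [0.463, -3.107, 0.0]
wrist_force: [0.7, 0.2, -0.7]
finger_gap: 45.5
grip_force: 0.0
```

Run:
```python
from chg import *
st=show(); t=cams.camera("top")
for d in spotter.trace(t,"flat_1")[:2]+spotter.trace(t,"full_1")[:2]:
    m=d["region"].astype(np.uint8); cn=max(cv2.findContours(m,0,2)[0],key=cv2.contourArea); (cc,sz,an)=cv2.minAreaRect(cn); print(d["score"],cc,sz,an,unproj(t,cc,290).round(1))
plan([(631,-71,410,-163)])
```

```text
t19.9 p [653.1 107.8 407.7] psi -163.0 j [  7.4   9.8  96.5  -0.   73.7 -99.6] F [ 0.7  0.2 -0.7] gap 45.5 grip 0.0
0.86 (421.173095703125, 171.86538696289062) (26.08344268798828, 13.335895538330078) 78.69007110595703 [[ 666.5 -109.8  290. ]]
0.83 (402.3599548339844, 188.52000427246094) (23.758790969848633, 12.727922439575195) 81.8698959350586 [[629.9 -69.2 290. ]]
0.48 (421.3513488769531, 172.10812377929688) (24.659847259521484, 13.809514999389648) 80.53767395019531 [[ 666.  -110.2  290. ]]
[0.293,-0.658,-0.012,-0.001] rows 4
```

Emit:
carry_out(motion=[[0.293,-0.658,-0.012,0,0],[0.293,-0.658,-0.012,0,0],[0.293,-0.658,-0.012,0,0],[0.293,-0.658,-0.012,0,0],[0.293,-0.658,-0.012,0,0],[0.293,-0.658,-0.012,0,0]])

```text
clock: 20.8
position: [631.4, -69.8, 410.9]
tool_rot: [0.465, -3.107, -0.0]
wrist_force: [0.6, 1.0, 0.0]
finger_gap: 45.9
grip_force: 0.0
```

```bash
cat >> chg.py <<'E'
def cells(c,st,name="flat_1",h=290):
    """axis line fit from yellow/blue hsv blobs inside the traced region"""
    hsv=cv2.cvtColor(c["pixels"],cv2.COLOR_RGB2HSV)
    for d in spotter.trace(c,name)[:3]:
        m=d["region"]; l,t,r,b=[int(v) for v in d["box"]]; M=np.zeros(m.shape,bool); M[max(0,t-4):b+4,max(0,l-4):r+4]=1
        out=[]
        for lo,hi in (((18,110,80),(36,255,255)),((100,110,50),(130,255,255)),((45,90,40),(85,255,255))):
            k=(cv2.inRange(hsv,lo,hi)>0)&M; n=k.sum(); ys,xs=np.nonzero(k); out.append((xs.mean(),ys.mean()) if n>40 else None)
        y=out[0]; bl=out[1] or out[2]
        if y and bl:
            P=unproj(c,[y,bl],h,st); v=P[0]-P[1]; ys,xs=np.nonzero(m)
            mid=unproj(c,[(xs.mean(),ys.mean())],h,st)[0]
            print("%.2f"%d["score"],"box",np.round(d["box"]),"mid",mid.round(1),"yel",P[0].round(1),"body",P[1].round(1),"dir %.1f"%np.degrees(np.arctan2(v[1],v[0])))
        else: print(d["score"],d["box"],out)
E
python3 - <<'E'
from chg import *
st=show(); c=cams.camera("wrist"); save(c,"w5.png"); cells(c,st)
E
```

```text
t20.8 p [631.4 -69.8 410.9] psi -163.0 j [  -8.4    7.    99.4    0.    73.6 -115.4] F [0.6 1.  0. ] gap 45.9 grip 0.0
0.97 box [302. 179. 336. 238.] mid [630.4 -71.2 290. ] yel [615.3 -73.3 290. ] body [640.2 -69.6 290. ] dir -171.5
0.58 [250.5, 201.5, 283.4, 249.0] [None, (np.float64(265.9870317002882), np.float64(220.5778097982709)), None]
0.26 [587.2, 230.6, 639.1, 275.9] [None, None, (np.float64(617.6086956521739), np.float64(273.1304347826087))]
```

View pics/w5.png

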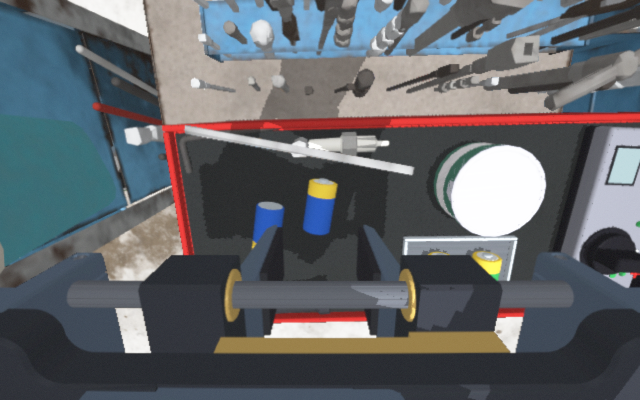

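Run:
```python
from chg import *
st=show(); c=cams.camera("wrist")
a=unproj(c,[(323,179.5)],288,st)[0]; b=unproj(c,[(318,237)],299,st)[0]; print(a,b,np.linalg.norm((a-b)[:2]),(a+b)/2)
plan([(630.2,-70.2,330,-171.5),(630.2,-70.2,302.5,-171.5)])
```

```text
t20.9 p [631.5 -69.8 411. ] psi -163.0 j [  -8.4    7.    99.4    0.    73.6 -115.4] F [-0.4 -0.6 -0.2] gap 45.4 grip 0.0
[606.49249001 -74.97229214 288.        ] [657.28483181 -64.14895838 299.        ] 51.93271165121765 [631.88866091 -69.56062526 293.5       ]
[0.005,0.000,0.324,0.189] rows 3
[0.000,0.000,0.110,-0.000] rows 2
```

Emit:
carry_out(motion=[[0,0,0.1,0.156,-0.2],[0,0,0.22,0.156,-0.2],[0,0,0.3,0.156,-0.2],[0,0,0.3,0.156,-0.2],[0,0,0.3,0.156,-0.2]])

```text
clock: 21.58
position: [631.8, -70.8, 337.2]
tool_rot: [-0.272, 3.129, -0.0]
wrist_force: [0.1, -0.0, 0.4]
finger_gap: 36.0
grip_force: 0.0
```

Run:
```python
from chg import *
st=show(); c=cams.camera("wrist"); save(c,"w6.png",(180,130,460,340),2.8)
cells(c,st)
```

```text
t21.6 p [631.8 -70.8 337.2] psi -170.0 j [  -8.5   10.2  103.3   -0.    66.4 -108.4] F [ 0.1 -0.   0.4] gap 36.0 grip 0.0
0.63 box [301. 198. 341. 275.] mid [630.8 -71.1 290. ] yel [615.8 -73.  290. ] body [641.  -69.3 290. ] dir -171.6
0.63 [234.4, 238.4, 266.2, 255.9] [None, (np.float64(246.8108108108108), np.float64(251.4918918918919)), None]
0.48 [467.4, 126.1, 638.3, 252.4] [None, None, (np.float64(496.5268456375839), np.float64(172.86577181208054))]
```

View pics/w6.png

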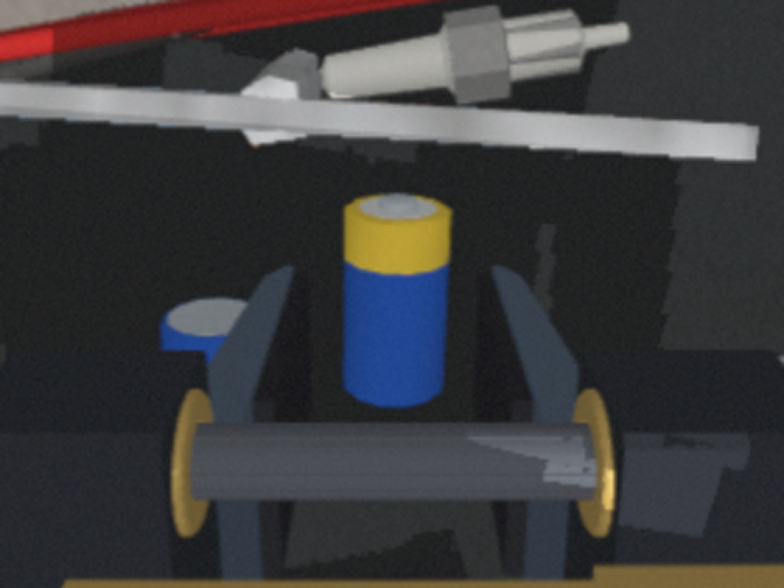

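Emit:
carry_out(motion=[[0,0.006,0.05,0.02,-0.28],[0,0.006,0.1,0.02,-0.28],[0,0.006,0.13,0.02,-0.28],[0,0.006,0.139,0.02,-0.28],[0,0.006,0.139,0.02,-0.28]])

```text
clock: 22.3
position: [631.1, -69.4, 301.4]
tool_rot: [0.247, -3.132, -0.0]
wrist_force: [-0.1, 1.1, 0.9]
finger_gap: 32.9
grip_force: 0.0
```

Emit:
carry_out(motion=[[0,0,0,0,-1],[0,0,0,0,-1],[0,0,0,0,-1],[0,0,0,0,-1],[0,0,-0.1,0,-1],[0,0,-0.25,0,-1],[0,0,-0.4,0,-1],[0,0,-0.4,0,-1],[0,0,-0.4,0,-1]])

```text
clock: 23.42
position: [630.7, -69.3, 400.4]
tool_rot: [0.247, -3.131, -0.0]
wrist_force: [-0.7, 0.3, -0.6]
finger_gap: 25.9
grip_force: 30.0
```

Run:
```python
from chg import *
st=show(); c=cams.camera("wrist"); save(c,"w7.png",(180,130,460,340),2.8)
# held-cell: button tip prediction in tool frame: cell centre at tool (e,0,14)
T=R.from_rotvec(st["tool_rot"]).as_matrix(); 
hsv=cv2.cvtColor(c["pixels"],cv2.COLOR_RGB2HSV); k=cv2.inRange(hsv,(18,110,80),(36,255,255)); k[:,:280]=0;k[:,360:]=0; k[285:]=0
ys,xs=np.nonzero(k); print("yellow rows",ys.min(),ys.max(),"cols",xs.min(),xs.max())
for e in (-4,-2,0,2,4): print(e,proj(c,[st["position"]+T@[e+25,0,14],st["position"]+T@[e+23,0,1.5]],st).round(1).tolist())
```

```text
t23.4 p [630.7 -69.3 400.4] psi -171.0 j [  -8.4    7.4  100.1    0.    72.7 -107.4] F [-0.7  0.3 -0.6] gap 25.9 grip 30.0
yellow rows 216 251 cols 297 343
-4 [[320.6, 226.2], [320.7, 238.0]]
-2 [[320.6, 222.8], [320.7, 234.5]]
0 [[320.6, 219.5], [320.7, 231.0]]
2 [[320.7, 216.1], [320.7, 227.4]]
4 [[320.7, 212.7], [320.7, 223.8]]
```

View pics/w7.png

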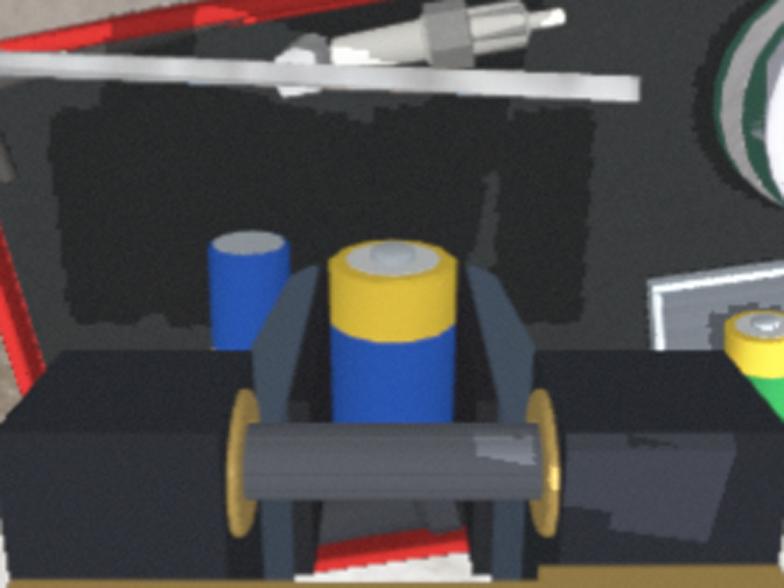

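Run:
```python
from chg import *
plan([(595.2,263.1,400,-74.6),(595.2,263.1,337,-74.6)])
```

```text
[-0.023,0.445,-0.000,-0.714] rows 5
[-0.256,0.365,-0.000,-0.714] rows 5
[-0.411,0.173,-0.000,-0.714] rows 5
[-0.000,0.000,0.252,-0.000] rows 3
```

Emit:
carry_out(motion=[[-0.023,0.445,0,-0.714,-1],[-0.023,0.445,0,-0.714,-1],[-0.023,0.445,0,-0.714,-1],[-0.023,0.445,0,-0.714,-1],[-0.023,0.445,0,-0.714,-1]])

```text
clock: 24.1
position: [619.2, 41.0, 400.7]
tool_rot: [1.097, -2.943, -0.0]
wrist_force: [0.2, -0.1, -0.7]
finger_gap: 26.1
grip_force: 30.0
```

Emit:
carry_out(motion=[[-0.256,0.365,0,-0.714,-1],[-0.256,0.365,0,-0.714,-1],[-0.256,0.365,0,-0.714,-1],[-0.256,0.365,0,-0.714,-1],[-0.256,0.365,0,-0.714,-1]])

```text
clock: 24.72
position: [607.6, 151.5, 401.3]
tool_rot: [1.867, -2.527, -0.0]
wrist_force: [-0.5, 0.6, -1.1]
finger_gap: 25.6
grip_force: 30.0
```

Emit:
carry_out(motion=[[-0.411,0.173,0,-0.714,-1],[-0.411,0.173,0,-0.714,-1],[-0.411,0.173,0,-0.714,-1],[-0.411,0.173,0,-0.714,-1],[-0.411,0.173,0,-0.714,-1],[-0.411,0.173,0,-0.714,-1],[-0.411,0.173,0,-0.714,-1],[-0.411,0.173,0,-0.714,-1]])

```text
clock: 25.72
position: [595.6, 262.9, 401.5]
tool_rot: [2.498, -1.905, 0.0]
wrist_force: [0.1, 0.8, -1.2]
finger_gap: 25.4
grip_force: 30.0
```

Run:
```python
from chg import *
st=show(); plan([(595.2,263.1,337,-74.6)])
```

```text
t25.7 p [595.6 262.9 401.5] psi -74.6 j [  21.8    8.9   98.2   -0.    72.9 -173.6] F [ 0.1  0.8 -1.2] gap 25.4 grip 30.0
[-0.001,0.001,0.258,-0.001] rows 3
```

Emit:
carry_out(motion=[[0,0,0.12,0,-1],[0,0,0.22,0,-1],[0,0,0.258,0,-1],[0,0,0.258,0,-1],[0,0,0.258,0,-1],[0,0,0.258,0,-1]])

```text
clock: 26.48
position: [595.8, 263.2, 337.9]
tool_rot: [-2.499, 1.903, -0.001]
wrist_force: [-0.4, -0.1, -0.5]
finger_gap: 25.7
grip_force: 30.0
```

Emit:
carry_out(motion=[[-0.012,0,0,0,-1],[-0.024,0,0,0,-1],[-0.036,0,0,0,-1],[-0.048,0,0,0,-1],[-0.06,0,0,0,-1],[-0.064,0,0,0,-1],[-0.064,0,0,0,-1],[-0.064,0,0,0,-1]])

```text
clock: 27.48
position: [591.4, 278.4, 337.0]
tool_rot: [2.499, -1.903, 0.0]
wrist_force: [1.3, -4.9, 0.8]
finger_gap: 25.9
grip_force: 30.0
```

Run:
```python
from chg import *
st=show(); print(W([543.06,264.28,-1.3018],(3-4,50,27))); c=cams.camera("wrist"); save(c,"w8.png",(180,130,460,340),2.8)
```

```text
t27.5 p [591.4 278.4 337. ] psi -74.6 j [  23.2   12.   101.2   -0.    66.8 -172.2] F [ 1.3 -4.9  0.8] gap 25.9 grip 30.0
[[590.99614211 278.5322377  302.        ]]
```

View pics/w8.png

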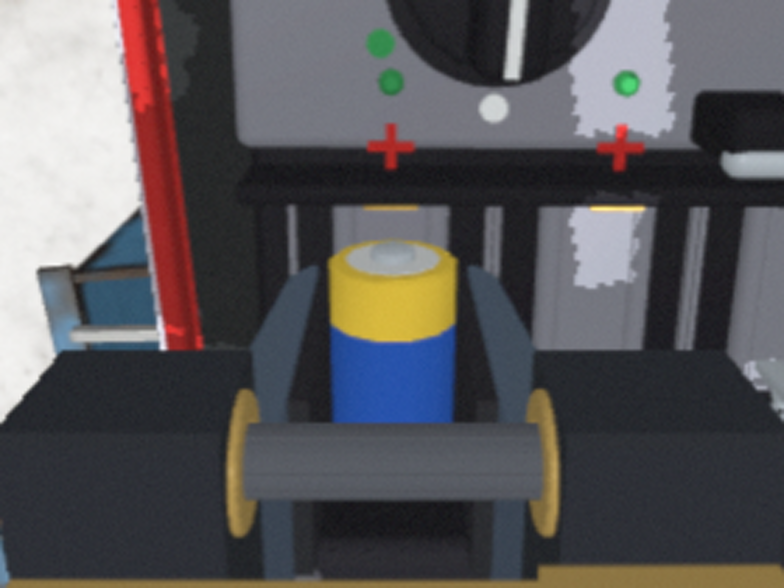

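Emit:
carry_out(motion=[[0,0,0.02,0,-1],[0,0,0.045,0,-1],[0,0,0.07,0,-1],[0,0,0.084,0,-1],[0,0,0.084,0,-1],[0,0,0.084,0,-1]])

```text
clock: 28.28
position: [591.2, 278.3, 315.8]
tool_rot: [2.499, -1.903, 0.0]
wrist_force: [0.7, -5.2, 0.8]
finger_gap: 25.6
grip_force: 30.0
```

```bash
python3 -c "
from chg import *
show()"
```

```text
t28.3 p [591.2 278.3 315.8] psi -74.6 j [  23.2   13.1  102.2   -0.    64.8 -172.2] F [ 0.7 -5.2  0.8] gap 25.6 grip 30.0
```

Emit:
carry_out(motion=[[0.006,0,0.002,0,-1],[0.012,0,0.002,0,-1],[0.012,0,0.002,0,-1],[0.012,0,0.002,0,-0.3],[0.012,0,0.002,0,-0.2],[0.012,0,0.002,0,-0.2],[0.012,0,-0.05,0,-0.2],[0.012,0,-0.2,0,-0.2],[0.012,0,-0.36,0,0],[0.012,0,-0.36,0,0],[0.012,0,-0.36,0,0]])

```text
clock: 29.65
position: [591.9, 275.5, 405.9]
tool_rot: [-2.499, 1.903, 0.0]
wrist_force: [0.2, 1.0, 0.3]
finger_gap: 45.6
grip_force: 0.0
```

Run:
```python
from chg import *
st=show(); c=cams.camera("wrist"); cells(c,st,"flat_1",306); 
print(W([543.06,264.28,-1.3018],[(28,50,27),(3,50,27)]))
t=cams.camera("top"); cells(t,None)
s=cams.camera("scene"); cells(s,None)
plan([(660,-111,410,10)])
```

```text
t29.6 p [591.9 275.5 405.9] psi -74.6 j [  22.9    8.9   97.7    0.    73.4 -172.5] F [0.2 1.  0.3] gap 45.6 grip 0.0
0.81 box [306. 185. 335. 246.] mid [592.2 274.1 306. ] yel [595.8 258.8 306. ] body [589.1 282.5 306. ] dir -74.4
[[598.70329787 250.57513216 302.        ]
 [592.05919808 274.67608521 302.        ]]
0.88 box [415. 163. 426. 184.] mid [ 666.7 -108.8  290. ] yel [ 686.9 -106.5  290. ] body [ 659.7 -110.7  290. ] dir 8.8
0.21 [261.1, 195.1, 280.9, 217.0] [None, None, None]
0.56 box [392. 181. 414. 202.] mid [ 665.4 -111.5  290. ] yel [ 693.4 -108.4  290. ] body [ 665.8 -111.9  290. ] dir 7.2
0.46 box [261. 125. 280. 135.] mid [600.4 290.1 290. ] yel [606.7 277.3 290. ] body [597.6 300.9 290. ] dir -68.9
[0.781,0.074,-0.009,-0.940] rows 5
[0.528,0.581,-0.009,-0.940] rows 5
```

Run:
```python
from chg import *
plan([(667,-110.5,410,-352)])
```

```text
[0.224,0.017,-0.003,0.881] rows 5
[0.184,-0.130,-0.003,0.881] rows 5
[0.059,-0.217,-0.003,0.881] rows 5
[-0.093,-0.205,-0.003,0.881] rows 5
[-0.202,-0.098,-0.003,0.881] rows 5
[-0.218,0.053,-0.003,0.881] rows 5
[-0.134,0.180,-0.003,0.881] rows 5
```

Emit:
carry_out(motion=[[0.224,0.017,-0.003,0.88,0],[0.224,0.017,-0.003,0.88,0],[0.224,0.017,-0.003,0.88,0],[0.224,0.017,-0.003,0.88,0],[0.224,0.017,-0.003,0.88,0]])

```text
clock: 30.58
position: [602.8, 220.4, 406.4]
tool_rot: [1.708, -2.636, -0.0]
wrist_force: [-1.2, -0.6, 0.1]
finger_gap: 45.6
grip_force: 0.0
```

Emit:
carry_out(motion=[[0.184,-0.13,-0.003,0.88,0],[0.184,-0.13,-0.003,0.88,0],[0.184,-0.13,-0.003,0.88,0],[0.184,-0.13,-0.003,0.88,0],[0.184,-0.13,-0.003,0.88,0]])

```text
clock: 31.2
position: [613.6, 165.2, 407.3]
tool_rot: [0.718, -3.058, 0.0]
wrist_force: [1.3, 1.1, -0.1]
finger_gap: 45.7
grip_force: 0.0
```

Emit:
carry_out(motion=[[0.059,-0.217,-0.003,0.88,0],[0.059,-0.217,-0.003,0.88,0],[0.059,-0.217,-0.003,0.88,0],[0.059,-0.217,-0.003,0.88,0],[0.059,-0.217,-0.003,0.88,0]])

```text
clock: 31.82
position: [624.4, 110.0, 408.1]
tool_rot: [-0.358, -3.121, 0.0]
wrist_force: [1.0, 0.2, -0.3]
finger_gap: 45.5
grip_force: 0.0
```

Emit:
carry_out(motion=[[-0.093,-0.205,-0.003,0.88,0],[-0.093,-0.205,-0.003,0.88,0],[-0.093,-0.205,-0.003,0.88,0],[-0.093,-0.205,-0.003,0.88,0],[-0.093,-0.205,-0.003,0.88,0]])

```text
clock: 32.45
position: [635.2, 54.8, 408.9]
tool_rot: [-1.393, -2.816, 0.0]
wrist_force: [-0.3, -0.1, 0.8]
finger_gap: 45.9
grip_force: 0.0
```

Emit:
carry_out(motion=[[-0.202,-0.098,-0.003,0.88,0],[-0.202,-0.098,-0.003,0.88,0],[-0.202,-0.098,-0.003,0.88,0],[-0.202,-0.098,-0.003,0.88,0],[-0.202,-0.098,-0.003,0.88,0]])

```text
clock: 33.08
position: [646.0, -0.2, 409.6]
tool_rot: [-2.264, -2.178, 0.0]
wrist_force: [1.0, -0.3, 0.8]
finger_gap: 45.7
grip_force: 0.0
```

Emit:
carry_out(motion=[[-0.218,0.053,-0.003,0.88,0],[-0.218,0.053,-0.003,0.88,0],[-0.218,0.053,-0.003,0.88,0],[-0.218,0.053,-0.003,0.88,0],[-0.218,0.053,-0.003,0.88,0]])

```text
clock: 33.7
position: [656.8, -55.3, 410.4]
tool_rot: [-2.868, -1.283, 0.0]
wrist_force: [0.9, -0.2, -0.2]
finger_gap: 45.5
grip_force: 0.0
```

Emit:
carry_out(motion=[[-0.134,0.18,-0.003,0.88,0],[-0.134,0.18,-0.003,0.88,0],[-0.134,0.18,-0.003,0.88,0],[-0.134,0.18,-0.003,0.88,0],[-0.134,0.18,-0.003,0.88,0],[-0.134,0.18,-0.003,0.88,0],[-0.134,0.18,-0.003,0.88,0]])

```text
clock: 34.58
position: [667.7, -110.3, 411.2]
tool_rot: [-3.133, -0.231, 0.0]
wrist_force: [-0.1, 0.5, -0.1]
finger_gap: 45.4
grip_force: 0.0
```

Run:
```python
from chg import *
st=show(); c=cams.camera("wrist"); cells(c,st); cells(cams.camera("scene"),None); print("torch",[np.round(d["box"]) for d in spotter.find_in(c,"pocket_torch")[:1]],proj(c,[[667,-110.5,288]],st))
```

```text
t34.6 p [ 667.7 -110.3  411.2] psi 8.4 j [-11.4  11.1  94.6  -0.   74.3  70.2] F [-0.1  0.5 -0.1] gap 45.4 grip 0.0
0.77 box [304. 178. 338. 236.] mid [ 668.4 -111.   290. ] yel [ 684.  -109.5  290. ] body [ 659.2 -112.9  290. ] dir 7.7
0.70 box [260. 123. 281. 136.] mid [599.2 291.1 290. ] yel [607.1 277.4 290. ] body [598.5 302.4 290. ] dir -71.0
0.63 [393.5, 182.2, 412.6, 200.4] [None, (np.float64(403.10687022900765), np.float64(191.59541984732823)), None]
0.41 box [337. 148. 358. 165.] mid [670.2  64.6 290. ] yel [657.1  66.6 290. ] body [677.2  85.9 290. ] dir -136.4
torch [array([233.,  86., 371., 156.])] [[319.31688823 205.64689515]]
```

Emit:
carry_out(motion=[[0,0,0.12,0,-0.1],[0,0,0.25,0,-0.1],[0,0,0.36,0,-0.1],[0,0,0.42,0,-0.1],[0,0,0.438,0,-0.1],[0,0,0.438,0,-0.1],[0,0,0.438,0,-0.1]])

```text
clock: 35.7
position: [668.1, -110.5, 302.8]
tool_rot: [3.133, 0.225, 0.002]
wrist_force: [-0.5, -0.2, 0.3]
finger_gap: 41.0
grip_force: 0.0
```

Emit:
carry_out(motion=[[0,0,0,0,-1],[0,0,0,0,-1],[0,0,0,0,-1],[0,0,0,0,-1],[0,0,0,0,-1],[0,0,-0.1,0,-1],[0,0,-0.25,0,-1],[0,0,-0.4,0,-1],[0,0,-0.4,0,-1],[0,0,-0.4,0,-1]])

```text
clock: 36.95
position: [667.3, -110.3, 400.6]
tool_rot: [-3.133, -0.225, 0.002]
wrist_force: [-1.1, -0.1, -0.8]
finger_gap: 25.5
grip_force: 30.0
```

Run:
```python
from chg import *
st=show(); c=cams.camera("wrist"); cv2.imwrite("pics/w9.png",c["pixels"][:,:,::-1])
hsv=cv2.cvtColor(c["pixels"],cv2.COLOR_RGB2HSV); k=cv2.inRange(hsv,(18,110,80),(36,255,255)); k[:,:280]=0;k[:,360:]=0; k[285:]=0
ys,xs=np.nonzero(k); print("yellow rows",ys.min(),ys.max(),"cols",xs.min(),xs.max())
x0=W([543.06,264.28,-1.3018],(15,-50,27))[0]; print(x0); plan([(x0[0],x0[1],400,-74.6+0)])
```

```text
t37.0 p [ 667.3 -110.3  400.6] psi 8.2 j [-11.4  11.5  95.2   0.   73.3  70.4] F [-1.1 -0.1 -0.8] gap 25.5 grip 30.0
yellow rows 215 250 cols 297 343
[498.84455377 236.53122859 302.        ]
[-0.234,-0.735,0.000,0.920] rows 5
[-0.661,-0.396,0.000,0.920] rows 5
```

Run:
```python
from chg import *
plan([(498.8,236.5,400,285.4)])
```

```text
[-0.067,-0.210,0.000,-0.880] rows 5
[0.082,-0.204,0.000,-0.880] rows 5
[0.194,-0.105,0.000,-0.880] rows 5
[0.216,0.042,0.000,-0.880] rows 5
[0.139,0.170,0.000,-0.880] rows 5
[-0.001,0.220,0.000,-0.880] rows 5
[-0.141,0.169,0.000,-0.880] rows 5
```

Emit:
carry_out(motion=[[-0.067,-0.21,0,-0.88,-1],[-0.067,-0.21,0,-0.88,-1],[-0.067,-0.21,0,-0.88,-1],[-0.067,-0.21,0,-0.88,-1],[-0.067,-0.21,0,-0.88,-1]])

```text
clock: 37.62
position: [643.2, -60.7, 400.3]
tool_rot: [-2.872, -1.272, 0.003]
wrist_force: [-0.8, 0.3, -1.1]
finger_gap: 25.6
grip_force: 30.0
```

Emit:
carry_out(motion=[[0.082,-0.204,0,-0.88,-1],[0.082,-0.204,0,-0.88,-1],[0.082,-0.204,0,-0.88,-1],[0.082,-0.204,0,-0.88,-1],[0.082,-0.204,0,-0.88,-1]])

```text
clock: 38.25
position: [619.4, -11.4, 401.0]
tool_rot: [-2.274, -2.166, 0.001]
wrist_force: [0.6, 0.4, -0.8]
finger_gap: 25.5
grip_force: 30.0
```

Emit:
carry_out(motion=[[0.194,-0.105,0,-0.88,-1],[0.194,-0.105,0,-0.88,-1],[0.194,-0.105,0,-0.88,-1],[0.194,-0.105,0,-0.88,-1],[0.194,-0.105,0,-0.88,-1]])

```text
clock: 38.88
position: [595.4, 38.2, 401.3]
tool_rot: [-1.408, -2.808, 0.0]
wrist_force: [-0.4, -0.5, -0.3]
finger_gap: 25.8
grip_force: 30.0
```

Emit:
carry_out(motion=[[0.216,0.042,0,-0.88,-1],[0.216,0.042,0,-0.88,-1],[0.216,0.042,0,-0.88,-1],[0.216,0.042,0,-0.88,-1],[0.216,0.042,0,-0.88,-1]])

```text
clock: 39.5
position: [571.3, 87.7, 401.5]
tool_rot: [-0.375, -3.119, 0.0]
wrist_force: [-0.1, -0.1, -0.7]
finger_gap: 25.4
grip_force: 30.0
```

Emit:
carry_out(motion=[[0.139,0.17,0,-0.88,-1],[0.139,0.17,0,-0.88,-1],[0.139,0.17,0,-0.88,-1],[0.139,0.17,0,-0.88,-1],[0.139,0.17,0,-0.88,-1]])

```text
clock: 40.12
position: [547.4, 137.0, 401.6]
tool_rot: [0.703, -3.062, -0.0]
wrist_force: [-0.3, -1.2, -1.0]
finger_gap: 25.7
grip_force: 30.0
```

Emit:
carry_out(motion=[[-0.001,0.22,0,-0.88,-1],[-0.001,0.22,0,-0.88,-1],[-0.001,0.22,0,-0.88,-1],[-0.001,0.22,0,-0.88,-1],[-0.001,0.22,0,-0.88,-1]])

```text
clock: 40.75
position: [523.3, 186.5, 401.6]
tool_rot: [1.698, -2.643, -0.0]
wrist_force: [0.5, -0.2, -0.7]
finger_gap: 25.8
grip_force: 30.0
```

Emit:
carry_out(motion=[[-0.141,0.169,0,-0.88,-1],[-0.141,0.169,0,-0.88,-1],[-0.141,0.169,0,-0.88,-1],[-0.141,0.169,0,-0.88,-1],[-0.141,0.169,0,-0.88,-1],[-0.141,0.169,0,-0.88,-1],[-0.141,0.169,0,-0.88,-1]])

```text
clock: 41.62
position: [499.2, 235.9, 401.7]
tool_rot: [2.496, -1.907, -0.0]
wrist_force: [-0.0, -0.1, -0.9]
finger_gap: 25.8
grip_force: 30.0
```

Run:
```python
from chg import *
st=show(); x0=W([543.06,264.28,-1.3018],(15,-50,27))[0];  plan([(x0[0],x0[1],337,-74.6)])
```

```text
t41.6 p [499.2 235.9 401.7] psi -74.8 j [  22.9   -1.1  108.9    0.    72.3 -172.4] F [-0.  -0.1 -0.9] gap 25.8 grip 30.0
[-0.003,0.001,0.259,-0.004] rows 3
```

Emit:
carry_out(motion=[[-0.002,0.001,0.12,-0.004,-1],[-0.002,0.001,0.22,-0.004,-1],[-0.002,0.001,0.256,-0.004,-1],[-0.002,0.001,0.256,-0.004,-1],[-0.002,0.001,0.256,-0.004,-1],[-0.002,0.001,0.256,-0.004,-1]])

```text
clock: 42.38
position: [499.2, 236.6, 338.6]
tool_rot: [-2.501, 1.899, -0.001]
wrist_force: [0.5, 0.1, -1.3]
finger_gap: 25.9
grip_force: 30.0
```

Emit:
carry_out(motion=[[-0.012,0,0,0,-1],[-0.024,0,0,0,-1],[-0.036,0,0,0,-1],[-0.048,0,0,0,-1],[-0.06,0,0,0,-1],[-0.064,0,0,0,-1],[-0.064,0,0,0,-1],[-0.064,0,0,0,-1]])

```text
clock: 43.38
position: [494.6, 251.7, 337.7]
tool_rot: [-2.502, 1.899, -0.0]
wrist_force: [2.0, -3.5, 1.0]
finger_gap: 25.6
grip_force: 30.0
```

Run:
```python
from chg import *
st=show(); print(W([543.06,264.28,-1.3018],(3-4,-50,27)))
```

```text
t43.4 p [494.6 251.7 337.7] psi -74.4 j [  24.6    2.2  112.1   -0.    65.6 -171. ] F [ 2.  -3.5  1. ] gap 25.6 grip 30.0
[[494.5923299  251.95583855 302.        ]]
```

Emit:
carry_out(motion=[[-0.004,0,0.02,0,-1],[-0.004,0,0.045,0,-1],[-0.004,0,0.07,0,-1],[-0.004,0,0.084,0,-1],[-0.004,0,0.084,0,-1],[-0.004,0,0.084,0,-1]])

```text
clock: 44.12
position: [493.9, 252.6, 316.1]
tool_rot: [2.502, -1.899, -0.001]
wrist_force: [-0.2, -5.1, 1.3]
finger_gap: 26.2
grip_force: 30.0
```

```bash
python3 -c "
from chg import *
show()"
```

```text
t44.1 p [493.9 252.6 316.1] psi -74.4 j [  24.7    3.5  113.2   -0.    63.4 -170.9] F [-0.2 -5.1  1.3] gap 26.2 grip 30.0
```

Emit:
carry_out(motion=[[0.008,0,0.001,0,-1],[0.016,0,0.001,0,-1],[0.016,0,0.001,0,-1],[0.016,0,0.001,0,-0.3],[0.016,0,0.001,0,-0.2],[0.016,0,0.001,0,-0.2],[0.016,0,-0.05,0,-0.2],[0.016,0,-0.2,0,-0.2],[0.016,0,-0.36,0,0],[0.016,0,-0.36,0,0],[0.016,0,-0.36,0,0]])

```text
clock: 45.5
position: [495.2, 248.8, 406.7]
tool_rot: [-2.502, 1.899, -0.0]
wrist_force: [-0.9, 0.4, -0.4]
finger_gap: 45.3
grip_force: 0.0
```

Run:
```python
from chg import *
st=show(); c=cams.camera("wrist"); cells(c,st,"flat_1",306); 
P=[543.06,264.28,-1.3018]
print(W(P,[(3,-50,27)]))
for n in ("scene","top"):
    c=cams.camera(n)
    for d in spotter.trace(c,"cover")[:1]:
        m=d["region"].astype(np.uint8); print(n,d["score"],d["box"])
    for q in np.arange(1.7,2.11,0.1):
        e=W(P,[(-60+98*np.cos(q),y,53+98*np.sin(q)) for y in (-81,81)]+[(-60+107*np.cos(q),-25,53+107*np.sin(q))]); print("%.2f"%q,proj(c,e).round(0).tolist())
```

```text
t45.5 p [495.2 248.8 406.7] psi -74.4 j [  24.3   -1.1  108.4    0.    72.8 -171.3] F [-0.9  0.4 -0.4] gap 45.3 grip 0.0
0.96 box [301. 184. 336. 244.] mid [495.2 247.7 306. ] yel [498.8 232.2 306. ] body [492.  256.3 306. ] dir -74.0
0.73 box [186. 185. 224. 245.] mid [590.4 273.6 306. ] yel [595.4 258.3 306. ] body [588.8 282.3 306. ] dir -74.6
[[495.65538587 248.09968606 302.        ]]
scene 0.74 [207.6, 109.0, 244.5, 139.1]
1.70 [[207.0, 104.0], [249.0, 74.0], [222.0, 90.0]]
1.80 [[204.0, 104.0], [246.0, 74.0], [218.0, 90.0]]
1.90 [[201.0, 104.0], [244.0, 74.0], [215.0, 90.0]]
2.00 [[199.0, 104.0], [241.0, 75.0], [212.0, 90.0]]
2.10 [[196.0, 105.0], [239.0, 75.0], [210.0, 91.0]]
top 0.58 [167.8, 186.6, 199.5, 277.7]
1.70 [[191.0, 276.0], [172.0, 183.0], [181.0, 243.0]]
1.80 [[185.0, 278.0], [167.0, 185.0], [176.0, 245.0]]
1.90 [[180.0, 279.0], [163.0, 186.0], [170.0, 246.0]]
2.00 [[176.0, 281.0], [158.0, 188.0], [165.0, 248.0]]
2.10 [[171.0, 282.0], [154.0, 190.0], [161.0, 250.0]]
```

Run:
```python
from chg import *
P=[543.06,264.28,-1.3018]
c=cams.camera("wrist"); s=cams.camera("scene"); st={"position":np.array([540,276.2,509.9]),"tool_rot":np.array([2.472,-1.938,0])}
st["tool_rot"]=R.from_euler("z",-75.9,degrees=True)*R.from_euler("x",180,degrees=True); st["tool_rot"]=st["tool_rot"].as_rotvec()
print(tri([ray(c,(292,342),st),ray(s,(202,104))]))
print(tri([ray(c,(246,345),st),ray(s,(215,92))]))
X=lambda p:(np.array([[np.cos(P[2]),np.sin(P[2])],[-np.sin(P[2]),np.cos(P[2])]])@(np.array(p[:2])-P[:2]),p[2]-275)
print(X(tri([ray(c,(292,342),st),ray(s,(202,104))])[0]),X(tri([ray(c,(246,345),st),ray(s,(215,92))])[0]))
```

```text
(array([524.60633557, 495.27818577, 310.55687242]), [np.float64(3.0649894398427864), np.float64(3.0649894398428947)])
(array([584.3796073 , 515.96397441, 313.23421015]), [np.float64(0.9966534177181676), np.float64(0.9966534177181227)])
(array([-227.59537673,   43.60096387]), np.float64(35.55687242318976)) (array([-231.65168228,  106.72221425]), np.float64(38.234210146027465))
```

```bash
cat >> chg.py <<'E'
PC=[543.06,264.28,-1.3018]
def tgt(x,y,tip): # charger coords, tip height over chest -> TCP pose
    w=W(PC,(x,y,tip+25))[0]; return (w[0],w[1],w[2],-74.6)
E
python3 - <<'E'
from chg import *
plan([(495.2,248.8,485,-74.6),tgt(-125,5,185),tgt(-125,5,115),tgt(-11,5,115)])
E
```

```text
[0.000,0.000,-0.315,0.005] rows 3
[-0.509,-0.221,0.000,-0.000] rows 4
[0.000,0.000,0.280,-0.000] rows 3
[0.456,-0.000,0.000,-0.000] rows 3
```

Emit:
carry_out(motion=[[0,0,-0.2,0.005,-1],[0,0,-0.315,0.005,-1],[0,0,-0.315,0.005,-1],[0,0,-0.315,0.005,-1]])

```text
clock: 46.4
position: [495.1, 248.8, 484.5]
tool_rot: [2.498, -1.904, -0.001]
wrist_force: [0.7, 0.3, -0.5]
finger_gap: 8.4
grip_force: 0.0
```

Emit:
carry_out(motion=[[-0.509,-0.221,0,0,-1],[-0.509,-0.221,0,0,-1],[-0.509,-0.221,0,0,-1],[-0.509,-0.221,0,0,-1],[-0.509,-0.221,0,0,-1],[-0.509,-0.221,0,0,-1]])

```text
clock: 47.15
position: [514.9, 385.2, 485.7]
tool_rot: [-2.498, 1.905, -0.0]
wrist_force: [-0.5, -0.1, -0.0]
finger_gap: 0.7
grip_force: 0.0
```

Emit:
carry_out(motion=[[0,0,0.15,0,-1],[0,0,0.28,0,-1],[0,0,0.28,0,-1],[0,0,0.28,0,-1]])

```text
clock: 47.65
position: [515.3, 386.2, 417.2]
tool_rot: [-2.497, 1.904, -0.001]
wrist_force: [-1.2, 0.5, 0.7]
finger_gap: 0.5
grip_force: 0.0
```

Run:
```python
from chg import *
show(); print(tgt(-125,5,115)); plan([tgt(-11,5,115)])
```

```text
t47.6 p [515.3 386.2 417.2] psi -74.6 j [  34.8    7.6   98.1    0.    74.2 -160.6] F [-1.2  0.5  0.7] gap 0.5 grip 0.0
(np.float64(514.6596916754957), np.float64(386.1135852180058), np.float64(415.0), -74.6)
[0.456,0.002,0.009,-0.001] rows 3
```

Emit:
carry_out(motion=[[0.05,0,0.005,0,-1],[0.1,0,0.005,0,-1],[0.14,0,0.005,0,-1],[0.18,0,0.005,0,-1],[0.22,0,0.005,0,-1],[0.26,0,0.005,0,-1],[0.3,0,0.005,0,-1],[0.34,0,0.005,0,-1],[0.38,0,0.005,0,-1],[0.42,0,0.005,0,-1],[0.456,0,0.005,0,-1],[0.456,0,0.005,0,-1]])

```text
clock: 49.15
position: [545.3, 275.7, 414.2]
tool_rot: [2.498, -1.905, 0.0]
wrist_force: [0.1, 0.0, 0.2]
finger_gap: 0.6
grip_force: 0.0
```

```bash
cat > cov.py <<'E'
from chg import *
show()
c=cams.camera("scene"); d=spotter.trace(c,"cover")[:2]; print([(x["score"],np.round(x["box"])) for x in d]); save(c,"s_cov.png",(180,60,340,180),4)
hsv=cv2.cvtColor(c["pixels"],cv2.COLOR_RGB2HSV); k=cv2.inRange(hsv,(5,170,120),(16,255,255)); k[:60]=0;k[180:]=0;k[:,:190]=0;k[:,330:]=0
ys,xs=np.nonzero(k); print("orange",len(xs),xs.min(),xs.max(),ys.min(),ys.max())
for q in (1.77,1.4,1.0,.75,.5,.25,0): print(q,proj(c,W(PC,[(-60+98*np.cos(q),y,53+98*np.sin(q)) for y in (-81,81)])).round(0).tolist())
E
python3 cov.py
```

```text
t49.1 p [545.3 275.7 414.2] psi -74.7 j [  24.6    4.4  101.9   -0.    73.7 -170.7] F [0.1 0.  0.2] gap 0.6 grip 0.0
[(0.9, array([221., 100., 275., 137.]))]
orange 142 219 278 97 137
1.77 [[205.0, 104.0], [247.0, 74.0]]
1.4 [[217.0, 108.0], [259.0, 78.0]]
1.0 [[230.0, 117.0], [271.0, 86.0]]
0.75 [[237.0, 125.0], [277.0, 94.0]]
0.5 [[243.0, 134.0], [282.0, 102.0]]
0.25 [[247.0, 143.0], [286.0, 110.0]]
0 [[249.0, 152.0], [287.0, 119.0]]
```

Emit:
carry_out(motion=[[0.02,0,0.02,0,-1],[0.036,0,0.04,0,-1],[0.048,0,0.06,0,-1],[0.06,0,0.08,0,-1],[0.07,0,0.1,0,-1],[0.078,0,0.12,0,-1],[0.088,0,0.14,0,-1],[0.096,0,0.16,0,-1],[0.104,0,0.18,0,-1],[0.108,0,0.188,0,-1],[0.108,0,0.188,0,-1]])

```text
clock: 50.62
position: [552.3, 250.7, 367.7]
tool_rot: [-2.498, 1.904, 0.001]
wrist_force: [-2.1, 2.5, 5.5]
finger_gap: 0.7
grip_force: 2.3
```

```bash
python3 cov.py
```

```text
t50.6 p [552.3 250.7 367.7] psi -74.6 j [ 2.220e+01  5.900e+00  1.050e+02  1.000e-01  6.900e+01 -1.732e+02] F [-2.1  2.5  5.5] gap 0.7 grip 2.3
[(0.71, array([219., 114., 286., 152.]))]
orange 289 219 285 115 148
1.77 [[205.0, 104.0], [247.0, 74.0]]
1.4 [[217.0, 108.0], [259.0, 78.0]]
1.0 [[230.0, 117.0], [271.0, 86.0]]
0.75 [[237.0, 125.0], [277.0, 94.0]]
0.5 [[243.0, 134.0], [282.0, 102.0]]
0.25 [[247.0, 143.0], [286.0, 110.0]]
0 [[249.0, 152.0], [287.0, 119.0]]
```

Emit:
carry_out(motion=[[0.004,0,0.012,0,-1],[0.004,0,0.02,0,-1],[0.004,0,0.028,0,-1],[0.004,0,0.036,0,-1],[0.004,0,0.04,0,-1],[0.004,0,0.04,0,-1]])

```text
clock: 51.48
position: [552.6, 249.2, 357.9]
tool_rot: [2.499, -1.904, 0.001]
wrist_force: [-4.3, -1.8, 9.7]
finger_gap: 0.2
grip_force: 4.9
```

```bash
python3 cov.py | head -3
```

```text
t51.5 p [552.6 249.2 357.9] psi -74.6 j [  22.1    6.4  105.6   -0.    68.1 -173.3] F [-4.3 -1.8  9.7] gap 0.2 grip 4.9
[(0.79, array([219., 112., 288., 152.]))]
orange 288 219 286 113 151
```

Emit:
carry_out(motion=[[0,0,0.003,0,-1],[0,0,0.006,0,-1],[0,0,0.006,0,-1]])

```text
clock: 51.95
position: [552.8, 249.3, 357.6]
tool_rot: [-2.498, 1.904, -0.001]
wrist_force: [-9.1, -4.2, 19.9]
finger_gap: 0.5
grip_force: 9.9
```

Run:
```python
from chg import *
show(); p=tgt(78,28,42); print(p); s=monitor.state()["position"]
plan([(s[0],s[1],430,-74.6),(p[0],p[1],430,-257)])
```

```text
t52.0 p [552.8 249.3 357.6] psi -74.6 j [  22.1    6.4  105.6   -0.    68.  -173.3] F [-9.1 -4.2 19.9] gap 0.5 grip 9.9
(np.float64(590.7826587537718), np.float64(196.52641823880418), np.float64(342.0), -74.6)
[0.000,0.000,-0.290,-0.001] rows 3
[0.049,-0.018,0.000,0.811] rows 5
[0.028,-0.044,0.000,0.811] rows 5
[-0.003,-0.052,0.000,0.811] rows 5
[-0.033,-0.040,0.000,0.811] rows 5
[-0.051,-0.012,0.000,0.811] rows 5
```

Emit:
carry_out(motion=[[0,0,-0.1,0,-1],[0,0,-0.29,0,-1],[0,0,-0.29,0,-1],[0,0,-0.29,0,-1]])

```text
clock: 52.45
position: [552.3, 249.2, 427.4]
tool_rot: [2.498, -1.904, -0.0]
wrist_force: [-0.5, -0.8, 0.3]
finger_gap: 0.5
grip_force: 0.0
```

Emit:
carry_out(motion=[[0.02,-0.008,0,0.4,-0.2],[0.049,-0.018,0,0.81,-0.2],[0.049,-0.018,0,0.81,-0.2],[0.049,-0.018,0,0.81,-0.2],[0.049,-0.018,0,0.81,-0.2]])

```text
clock: 53.08
position: [559.7, 238.5, 426.7]
tool_rot: [1.777, -2.588, -0.001]
wrist_force: [-0.2, 1.4, 0.3]
finger_gap: 36.6
grip_force: 0.0
```

Emit:
carry_out(motion=[[0.028,-0.044,0,0.81,-0.2],[0.028,-0.044,0,0.81,-0.2],[0.028,-0.044,0,0.81,-0.2],[0.028,-0.044,0,0.81,-0.2],[0.028,-0.044,0,0.81,-0.2]])

```text
clock: 53.7
position: [567.7, 228.2, 427.4]
tool_rot: [0.882, -3.014, 0.0]
wrist_force: [0.1, -0.0, 0.1]
finger_gap: 36.7
grip_force: 0.0
```

Emit:
carry_out(motion=[[-0.003,-0.052,0,0.81,-0.2],[-0.003,-0.052,0,0.81,-0.2],[-0.003,-0.052,0,0.81,-0.2],[-0.003,-0.052,0,0.81,-0.2],[-0.003,-0.052,0,0.81,-0.2]])

```text
clock: 54.32
position: [575.4, 217.7, 427.8]
tool_rot: [-0.104, -3.139, 0.0]
wrist_force: [0.7, -0.7, 0.3]
finger_gap: 36.3
grip_force: 0.0
```

Emit:
carry_out(motion=[[-0.033,-0.04,0,0.81,-0.2],[-0.033,-0.04,0,0.81,-0.2],[-0.033,-0.04,0,0.81,-0.2],[-0.033,-0.04,0,0.81,-0.2],[-0.033,-0.04,0,0.81,-0.2]])

```text
clock: 54.95
position: [583.0, 207.1, 428.0]
tool_rot: [-1.08, -2.95, 0.0]
wrist_force: [0.5, 1.2, 0.2]
finger_gap: 36.3
grip_force: 0.0
```

Emit:
carry_out(motion=[[-0.051,-0.012,0,0.81,-0.2],[-0.051,-0.012,0,0.81,-0.2],[-0.051,-0.012,0,0.81,-0.2],[-0.051,-0.012,0,0.81,-0.2],[-0.051,-0.012,0,0.81,-0.2],[-0.051,-0.012,0,0.81,-0.2],[-0.051,-0.012,0,0.81,-0.2]])

```text
clock: 55.82
position: [590.8, 196.6, 428.2]
tool_rot: [1.95, 2.463, 0.0]
wrist_force: [0.5, -0.3, 0.4]
finger_gap: 36.1
grip_force: 0.0
```

```bash
python3 cov.py | head -3
python3 - <<'E'
from chg import *
st=monitor.state(); p=tgt(78,28,42); plan([(p[0],p[1],342,103)])
c=cams.camera("wrist"); save(c,"w10.png"); print(proj(c,W(PC,[(78,28,60),(59,28,60),(97,28,60)]),st).round(0).tolist())
d=spotter.find_in(c,"mode_knob"); print([(x["score"],np.round(x["box"])) for x in d[:2]])
d=spotter.find_in(c,"cover"); print([(x["score"],np.round(x["box"])) for x in d[:2]],proj(c,W(PC,[(38,81,58),(38,-81,58)]),st).round(0).tolist())
# white line
l=c["pixels"].astype(int); u,v=proj(c,W(PC,[(68,28,60)]),st)[0].astype(int); s=l[v-30:v+30,u-30:u+30]; m=(s.min(2)>170); ys,xs=np.nonzero(m); print(u,v,len(xs),xs.mean()-30 if len(xs) else 0,ys.mean()-30 if len(xs) else 0)
E
```

```text
t55.8 p [590.8 196.6 428.2] psi 103.2 j [16.3  5.1 99.7 -0.  75.1  3. ] F [ 0.5 -0.3  0.4] gap 36.1 grip 0.0
[(0.98, array([221., 111., 286., 152.])), (0.6, array([326., 145., 341., 157.]))]
orange 391 219 286 108 151
[-0.000,0.000,0.345,0.004] rows 3
[[320.0, 215.0], [320.0, 193.0], [321.0, 236.0]]
[(0.96, array([298., 185., 342., 238.]))]
[(0.31, array([168.,  27., 390., 236.]))] [[384.0, 165.0], [185.0, 173.0]]
319 203 14 2.0 0.5
```

View pics/w10.png

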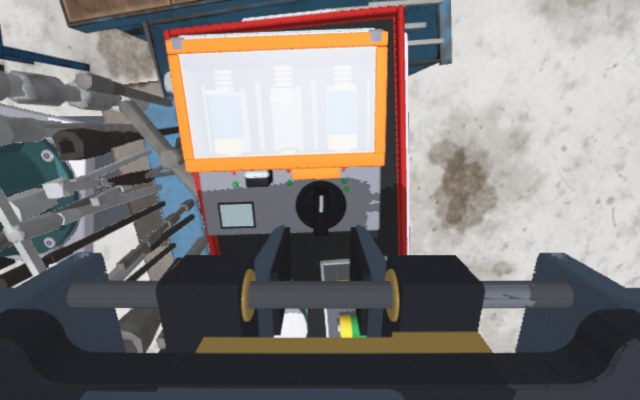

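Emit:
carry_out(motion=[[0,0,0.15,0,-0.2],[0,0,0.28,0,-0.2],[0,0,0.335,0,-0.2],[0,0,0.345,0,-0.2],[0,0,0.345,0,-0.2],[0,0,0.345,0,-0.2]])

```text
clock: 56.82
position: [591.2, 196.7, 343.1]
tool_rot: [1.952, 2.46, 0.002]
wrist_force: [-0.8, 0.7, 0.8]
finger_gap: 36.8
grip_force: 0.0
```

Emit:
carry_out(motion=[[0,0,0,0,-1],[0,0,0,0,-1],[0,0,0,0,-1],[0,0,0,0,-1],[0,0,0,0,-1]])

```text
clock: 57.45
position: [591.2, 196.8, 342.2]
tool_rot: [1.953, 2.46, 0.002]
wrist_force: [4.4, 2.7, -0.4]
finger_gap: 12.8
grip_force: 30.0
```

Emit:
carry_out(motion=[[0,0,0,0.15,-1],[0,0,0,0.3,-1],[0,0,0,0.45,-1],[0,0,0,0.6,-1],[0,0,0,0.75,-1],[0,0,0,0.9,-1],[0,0,0,1,-1],[0,0,0,1,-1]])

```text
clock: 58.45
position: [591.4, 196.7, 342.2]
tool_rot: [2.747, 1.524, 0.003]
wrist_force: [5.9, 2.1, -1.0]
finger_gap: 12.9
grip_force: 30.0
```

Emit:
carry_out(motion=[[0,0,0,0.1,-1],[0,0,0,0.2,-1],[0,0,0,0.25,-1],[0,0,0,0.25,-1],[0,0,0,0.25,-1]])

```text
clock: 59.08
position: [591.4, 196.7, 342.2]
tool_rot: [2.882, 1.249, 0.003]
wrist_force: [7.1, 2.0, -2.0]
finger_gap: 12.8
grip_force: 30.0
```

Run:
```python
from chg import *
st=show(); print(st["torque"])
```

```text
t59.1 p [591.4 196.7 342.2] psi 46.9 j [ 16.3   8.8 104.5   0.   66.6  59.4] F [ 7.1  2.  -2. ] gap 12.8 grip 30.0
[ 0.30636358 -1.01737618 -0.02648256]
```

Emit:
carry_out(motion=[[0,0,0,0,-0.5],[0,0,0,0,-0.2],[0,0,0,0,-0.2],[0,0,-0.1,0,-0.2],[0,0,-0.25,0,-0.2],[0,0,-0.4,0,-0.2],[0,0,-0.5,0,-0.2],[0,0,-0.5,0,-0.2],[0,0,-0.5,0,-0.2]])

```text
clock: 60.2
position: [590.4, 196.5, 465.7]
tool_rot: [-2.882, -1.25, 0.002]
wrist_force: [-0.2, -0.5, 0.1]
finger_gap: 36.0
grip_force: 0.0
```

```bash
python3 cov.py | head -3
python3 - <<'E'
from chg import *
st=monitor.state(); c=cams.camera("wrist"); save(c,"w11.png"); l=c["pixels"].astype(int).min(2)
best=[]
for q in np.arange(0,1.2,0.05):
    a=-q; pts=[(78-r*np.cos(a),28-r*np.sin(a),60) for r in np.arange(5,18,1)]
    uv=proj(c,W(PC,pts),st).round().astype(int); best.append((int(l[uv[:,1],uv[:,0]].mean()),round(q,2)))
print(sorted(best)[::-1][:5])
print("cover",spotter.find_in(c,"cover")[0]["box"],proj(c,W(PC,[(38,81,58),(38,-81,58),(-60,81,58),(-60,-81,58)]),st).round(0).tolist())
t=cams.camera("top"); save(t,"t9.png")
for n in ("flat_1","full_1"): cells(t,None,n)
for n in ("pocket_torch","spark_plug"): print(n,[np.round(d["box"]) for d in spotter.find_in(t,n)[:1]])
E
```

```text
t60.2 p [590.4 196.5 465.7] psi 46.9 j [16.3  3.9 97.3  0.  78.9 59.4] F [-0.2 -0.5  0.1] gap 36.0 grip 0.0
[(0.67, array([224., 109., 285., 152.]))]
orange 392 219 286 108 151
[(181, np.float64(1.1)), (171, np.float64(1.05)), (165, np.float64(1.0)), (158, np.float64(1.15)), (114, np.float64(0.95))]
cover [150.3, 73.4, 315.7, 254.1] [[313.0, 131.0], [232.0, 268.0], [215.0, 69.0], [143.0, 222.0]]
0.46 [381.3, 125.0, 439.4, 156.3] [None, None, None]
0.73 box [329. 157. 346. 184.] mid [666.7  66.5 290. ] yel [650.1  64.5 290. ] body [675.8  68.8 290. ] dir -170.4
0.72 box [306. 164. 328. 192.] mid [652.9 110.1 290. ] yel [637.5 104.6 290. ] body [662.7 110.4 290. ] dir -166.9
pocket_torch [array([382., 125., 435., 157.])]
spark_plug [array([385., 212., 416., 224.])]
```

```bash
python3 -c "
from cell import robot
print(robot.finish_job())"
```

```text
the job is handed in; nothing more can be done
None
```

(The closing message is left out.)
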